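Stack specimen pots in the sash-fronted bay

TASK

The two short, fat specimen pots lying among the long slim tubes in the white intake rack have to go into the collection bay. Raise the bay's sliding sash all the way by its handle, lay one pot in the free gap of the pyramid's bottom row and then the other on top in the gap of the second row, in line with the pots below and set down rather than dropped, and lower the sash until it is fully shut. Leave the slim tubes in the rack, the pots already stacked in their places and the other things on the counter undisturbed.

Things in the scene. Friction and masses are not known exactly. Their poses are not given: they have to be found in the camera images.
- bay: fixed bay: white floor 190 x 360 x 6 mm, 460 mm portal frame on the robot side with the clear sash (plane x = -85 mm, opening 308 mm wide), no roof, open back, low cheeks. Origin under the floor's centre, below the pyramid; +x away from the robot, y along sash width. Bottom row of three pots along x: centres x = -44.5, 0, 44.5, z = 28 mm, lengths along y, between lips (x = +-70, top z = 28 mm)
- sash (a joint): height of the sash above shut (m): 0 fully shut, 0.27 fully raised. It stays where it is left; lifting takes about 12 N, pushing down about 2 N. Its lower edge stands 12 mm above the counter when shut and rises with it.
- sash_grip (a point): middle of the sash's handle, a black block 36 mm wide (bay's y), 22 mm high, standing out 48 mm from the sash plane towards the robot. The point is 31 mm before the sash plane, 76 mm above the counter when shut, and moves with the sash. Grip it across its width with the tool tilted forward, so that the gripper's body clears the pane
- gap_front (a point): where the centre of a pot lies when it is saddled in the free gap of the bottom row, the one nearer the robot (bay x = -22.25 mm, z = 66 mm)
- top_seat (a point): where the centre of the last pot lies, saddled on the two pots of the second row (bay x = 0, z = 104 mm)
- pot0: closed screw-cap specimen pot, a plain cylinder 44 mm in diameter and 62 mm long with flat ends (grey body, white ribbed cap of the same diameter). Origin at its centre, y along its length. To be stacked; starts in one of the rack's four notches. The pots are alike and any may take any place.
- pot1: closed screw-cap specimen pot, a plain cylinder 44 mm in diameter and 62 mm long with flat ends (grey body, white ribbed cap of the same diameter). Origin at its centre, y along its length. To be stacked; starts in one of the rack's four notches. The pots are alike and any may take any place.
- base_pot0: closed screw-cap specimen pot, a plain cylinder 44 mm in diameter and 62 mm long with flat ends (grey body, white ribbed cap of the same diameter). Origin at its centre, y along its length. In the bottom row in the bay, nearest the robot.
- base_pot1: closed screw-cap specimen pot, a plain cylinder 44 mm in diameter and 62 mm long with flat ends (grey body, white ribbed cap of the same diameter). Origin at its centre, y along its length. In the bottom row in the bay, the middle one.
- base_pot2: closed screw-cap specimen pot, a plain cylinder 44 mm in diameter and 62 mm long with flat ends (grey body, white ribbed cap of the same diameter). Origin at its centre, y along its length. In the bottom row in the bay, farthest from the robot.
- mid_pot: closed screw-cap specimen pot, a plain cylinder 44 mm in diameter and 62 mm long with flat ends (grey body, white ribbed cap of the same diameter). Origin at its centre, y along its length. Already lying in the bottom row's gap farther from the robot (bay x = 22.25, z = 66 mm); stays there.
- rack: white intake rack fixed to the counter, 264 mm long (its x), 40 mm wide (its y; base plate 44 mm), 25 mm high, with four notches 28 mm wide at x = -87, -29, 29, 87 mm. Pots lie across it, length along its y, overhanging 11 mm at each end, with centres 42 mm above the counter. Origin at the centre of its underside.
- slim_tube0: closed tube 34 mm in diameter and 100 mm long, lying in one of the rack's notches, centre 35 mm above the counter; stays there. Origin at its centre, y along its length.
- slim_tube1: closed tube 34 mm in diameter and 100 mm long, lying in one of the rack's notches, centre 35 mm above the counter; stays there. Origin at its centre, y along its length.
- tape_roll: roll of tape lying flat, 68 mm in diameter, 25 mm high; bystander, origin under its centre
- amber_bottle: brown bottle, 64 mm in diameter, 130 mm tall; bystander, origin under its centre
- gel_bottle: clear bottle, 72 mm in diameter, 170 mm tall; bystander, origin under its centre
- swab_cup: steel cup, 76 mm in diameter, 75 mm tall; bystander, origin under its centre
- ointment_tin: flat tin, 70 mm in diameter, 30 mm high; bystander, origin under its centre
Not all that is in view belongs to the job. Leave any yellow look-alike of the pot1 alone. Leave any orange look-alike of the pot0 alone.

How it is judged:
On the way, in this order (a step that is already met when the one before it is completed fails the run):
1. the sash is raised all the way (within 20 mm) (value of joint sash above 0.25 m), for 0.2 s.
2. a pot lies saddled in the free gap of the bottom row, let go (((distance between pot0 and gap_front below 0.014 m and angle between the y axis of pot0 and the y axis of bay, either way round below 0.2 rad and linear speed of pot0 below 0.03 m/s and contact force between the fingers and pot0 below 0.1 N) or (distance between pot1 and gap_front below 0.014 m and angle between the y axis of pot1 and the y axis of bay, either way round below 0.2 rad and linear speed of pot1 below 0.03 m/s and contact force between the fingers and pot1 below 0.1 N))), for 0.2 s.
3. the other pot lies saddled on top, in the gap of the second row, let go (((distance between pot0 and gap_front below 0.014 m and angle between the y axis of pot0 and the y axis of bay, either way round below 0.2 rad and linear speed of pot0 below 0.03 m/s and contact force between the fingers and pot0 below 0.1 N) or (distance between pot1 and gap_front below 0.014 m and angle between the y axis of pot1 and the y axis of bay, either way round below 0.2 rad and linear speed of pot1 below 0.03 m/s and contact force between the fingers and pot1 below 0.1 N)) and ((distance between pot0 and top_seat below 0.014 m and angle between the y axis of pot0 and the y axis of bay, either way round below 0.2 rad and linear speed of pot0 below 0.03 m/s and contact force between the fingers and pot0 below 0.1 N) or (distance between pot1 and top_seat below 0.014 m and angle between the y axis of pot1 and the y axis of bay, either way round below 0.2 rad and linear speed of pot1 below 0.03 m/s and contact force between the fingers and pot1 below 0.1 N))), for 0.2 s.
At the end, for the whole second after the job is handed in: One pot lies in the front gap of the bottom row and one on top: centres within 14 mm of their seats, lengths within 0.2 rad of the bay's y, at rest, let go. The four stacked pots are in place (within 8 mm, middle one 10 mm, along x; 12 mm along y). The sash is shut to within 12 mm (all of step 3 and x of base_pot0 in the frame of bay between -0.0525 and -0.0365 m and y of base_pot0 in the frame of bay between -0.012 and 0.012 m and z of each of base_pot0, base_pot1, base_pot2 in the frame of bay below 0.036 m and x of base_pot1 in the frame of bay between -0.008 and 0.008 m and y of base_pot1 in the frame of bay between -0.012 and 0.012 m and x of base_pot2 in the frame of bay between 0.0365 and 0.0525 m and y of base_pot2 in the frame of bay between -0.012 and 0.012 m and x of mid_pot in the frame of bay between 0.01225 and 0.03225 m and y of mid_pot in the frame of bay between -0.012 and 0.012 m and z of mid_pot in the frame of bay above 0.0579597 m and value of joint sash below 0.012 m); the robot touches nothing.
It fails at once if a pot is dropped or thrown (moves faster than 0.6 m/s while out of the fingers) ((linear speed of pot0 above 0.6 m/s and contact force between the fingers and pot0 below 0.05 N) or (linear speed of pot1 above 0.6 m/s and contact force between the fingers and pot1 below 0.05 N)).
It fails at once if a slim tube is moved by more than 30 mm (distance of any of slim_tube0, slim_tube1 from where it was at the start of the episode above 0.03 m).
It fails at once if a bystander is moved by more than 30 mm or knocked over (distance of any of tape_roll, amber_bottle, gel_bottle, swab_cup, ointment_tin from where it was at the start of the episode above 0.03 m or angle between any of tape_roll, amber_bottle, gel_bottle, swab_cup, ointment_tin's own z axis and vertical above 0.5 rad).
It also fails if it takes over 72 s, if anything falls off the work surface, if the arm or the gripper's body presses on something with over 40 N, if the wrist force passes 120 N, or if a joint passes its speed limit or range.

ROBOT

A 6-joint arm with a two-finger parallel gripper is mounted at the origin on the work surface. World frame = base frame: x ahead of the robot, y to its left, z up, the work surface at z = 0. Lengths are in m, angles in rad, forces in N, time in s.
With the tool pointing down it reaches from about 0.425 to 1.125 m from the base axis. Payload 14.9 kg.
Tool frame: the origin (TCP) lies at the very end of the fingers, on their centre line; the grasp point (between the pads) lies 19 mm behind it; z points along the fingers, y is the line along which they close (so a half turn about z gives the same grasp; the last joint's range is limited). The gripper opens to 91 mm and grips with 3 to 60 N. Pads are 32 mm wide; open, the fingers measure 118 mm over their backs; the gripper's body (76 mm by 178 mm) begins 60 mm behind the grasp point.
Start: joints at [1.2, 0.379, 1.734, -0, 1.028, -0.033], TCP at [0.232, 0.66, 0.214] pointing down, gripper open.
Joint ranges: [-2.77, 2.77], [-0.74, 2.19], [0, 2.66], [-1.06, 4.2], [0.31, 2.87], [-3.08, 3.08]. Speed limits (rad/s): [1.89, 1.89, 2.39, 3.14, 3.14, 3.14].

INTERFACE

Orientations are given as a rotation vector (axis times angle).
In Python, from cell import env gives the robot as it stands.
- The arm moves only by the tool jog_arm, never from a script. Its argument "targets" is a list of rows, each a list of 7 numbers: the shift along the tool's x, y, z in m, then the turn, a rotation vector about the tool's x, y, z in degrees, then the finger opening in m, from 0 to 0.0912. In form: [[dx, dy, dz, wx, wy, wz, claw], ...]. A call has 1 to 20 rows; each row shifts and turns the commanded pose from where the row before left it, along the tool's axes as they then stand; what a row does not reach is not made up. A row lasts 1/8 s, in which the tool goes at most 62.5 mm and 10.7 degrees, less where a joint would pass 70% of its speed; a pose out of reach is approached as far as the arm can. A call with a gripper value outside its range is refused whole. The fingers move at their own pace and stop on an object; "force" is the grip in N (left out, the last holds). Time passes only in rows, so rows that do not move let the fingers close. It gives the time, the measured TCP pose, the force, the opening and the grip force at its end, in the units of the state.
- env.sense(): the state, without advancing time (a new reading comes with each control period).
- env.capture(name): name is "scene" or "top"; returns a dict with "frame" (400x640x3 uint8, blue, green, red), "fx", "fy", "cx", "cy" (pixels), "k1" (the pictures are not rectified: a ray, as slopes to the right and down, at radius r is drawn at 1 + k1 r^2 times it, then the intrinsics apply), "camera_from_world" (4x4, takes a point from world to camera coordinates). Camera axes: x right, y up, looking along -z (the intrinsics and any distortion apply to the point x, -y, -z); pixel columns grow to the right and rows downward; lengths in m; the calibration is good to about 2 mm. A picture is of the moment at which its call begins. There is no depth.
- env.hand_in(): hands the job in; it is judged then, once.
The state is a dict: "time_s": time; "joint_pos": joint angles; "dq": joint speeds; "tau": joint torques, N m; "ee_pos": TCP position; "tcp_rot": TCP orientation; "contact_force": force on the tool from outside, world axes, zero at the start; "torque": the same for the moment, N m; "gripper_width": finger opening in m; "grip_force": force on a finger pad.
Only numpy, scipy, OpenCV 4.12 (cv2) and the standard library are available. Lean on these libraries where they do the work, as an engineer would, in place of code of your own. Each camera call takes 0.05 s, during which the arm holds its last target. There are 200 camera calls.

## Working session

There is one attempt and no reset: what is moved stays moved. The work goes in short steps, Python scripts to look and compute and a tool call to move; the robot and the scene stay as the last step left them, time stands still between calls to the robot, and variables do not carry over. Pictures are saved under pics/ and viewed, at most 10 in all, crops included, and the job is handed in when it is done.

Besides the shell and the picture viewer there is one more tool, called after "Request:" as name(argument=value, ...) on one line, values as JSON. jog_arm: Moves the arm, as the interface text tells. Its arguments: {"type":"object","properties":{"targets":{"type":"array","items":{"type":"array","items":{"type":"number"}}},"force":{"type":"number"}},"required":["targets"]}

```bash
mkdir -p pics
cat > h.py <<'E'
import numpy as np, cv2
from cell import env
def snap(n,f):
    c=env.capture(n); cv2.imwrite('pics/'+f+'.png',c['frame'])
    np.savez(f'{n}.npz',**{k:np.array(v) for k,v in c.items()}); return c
def load(n): return dict(np.load(f'{n}.npz'))
def pt(c,u,v,z):
    "world point at height z under pixel"
    K=np.array([[c['fx'],0,c['cx']],[0,c['fy'],c['cy']],[0,0,1]],float)
    x,y=cv2.undistortPointsIter(np.array([[[u,v]]],float),K,np.array([c['k1'],0,0,0],float),None,None,(3,50,1e-10))[0,0]
    M=np.linalg.inv(c['camera_from_world']); d=M[:3,:3]@[x,-y,-1]; o=M[:3,3]
    return o+d*(z-o[2])/d[2]
def px(c,p):
    q=c['camera_from_world']@np.r_[p,1]; x,y=q[0]/-q[2],-q[1]/-q[2]; s=1+c['k1']*(x*x+y*y)
    return np.array([c['fx']*x*s+c['cx'],c['fy']*y*s+c['cy']])
E
python3 - <<'E'
from h import *
print(env.sense())
for n in('scene','top'):
    c=snap(n,n+'0'); M=np.linalg.inv(c['camera_from_world']); print(n,M.round(3),c['fx'],c['k1'])
E
```

```text
{'time_s': 0.0, 'joint_pos': array([ 1.19969244e+00,  3.79446587e-01,  1.73475320e+00, -2.36627099e-05,
        1.02851519e+00, -3.33358543e-02]), 'dq': array([-0.00135531, -0.00117177,  0.00103529, -0.00039088, -0.00120274,
        0.00062599]), 'tau': array([ 2.37569077e-05, -7.63739920e+01, -4.34377313e+01,  6.50877901e-02,
        4.23826114e-02, -1.14032157e-04]), 'ee_pos': array([0.23186041, 0.66007269, 0.21327533]), 'tcp_rot': array([-5.27992714e-01, -3.09669720e+00,  1.73329777e-03]), 'contact_force': array([ 0.28962315, -0.18777907, -0.32119429]), 'torque': array([-0.03848013, -0.01461054,  0.02782397]), 'grip_force': 0.0, 'gripper_width': 0.09171596126343484}
scene [[ 0.731 -0.572  0.372  1.043]
 [ 0.682  0.601 -0.416 -0.51 ]
 [ 0.015  0.558  0.83   1.214]
 [ 0.     0.     0.     1.   ]] 427.66158019587164 -0.02316717798858208
top [[-0.002  0.998 -0.062  0.444]
 [-1.    -0.002  0.004  0.064]
 [ 0.004  0.062  0.998  1.059]
 [ 0.     0.     0.     1.   ]] 364.01114810869416 -0.060839635389237375
```

View pics/scene0.png

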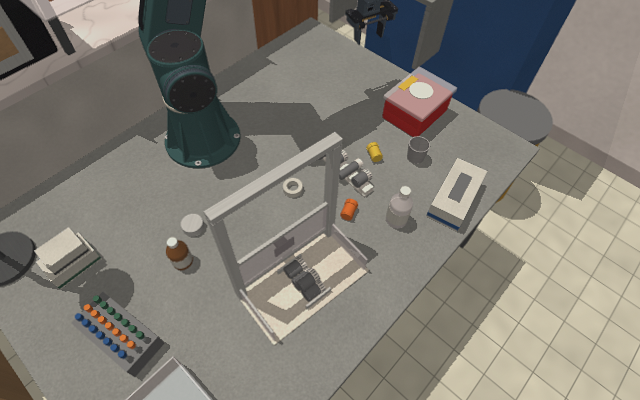

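View pics/top0.png

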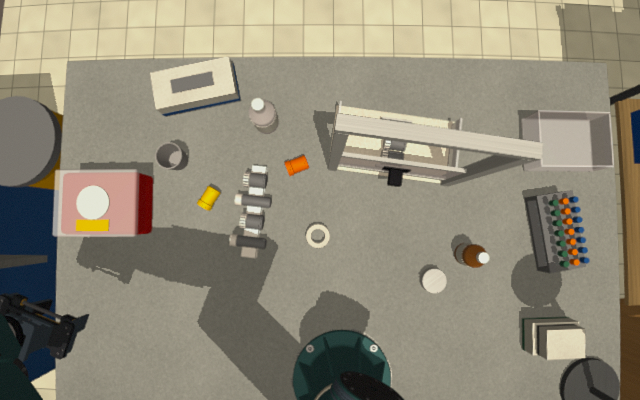

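The scene picture shows the bay around (300,270), its sash shut and the pyramid at (305,280). The rack is at (355,175), with an orange look-alike at (349,209) and a yellow one at (375,152). In the top picture the rack runs from (258,165) to (248,255). Candidates there are the four lying cylinders at about (256,180), (253,200), (253,221) and (248,241), plus the orange one (297,165) and the yellow one (209,197). I'll check them in close crops.

Run:
```python
import cv2,numpy as np
t=cv2.imread('pics/top0.png');s=cv2.imread('pics/scene0.png')
a=cv2.resize(t[155:265,205:305],None,fx=5,fy=5,interpolation=cv2.INTER_CUBIC)
cv2.imwrite('pics/c1.png',a)
b=cv2.resize(t[95:195,325:485],None,fx=5,fy=5,interpolation=cv2.INTER_CUBIC)
cv2.imwrite('pics/c2.png',b)
```

```text
(no output)
```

View pics/c1.png

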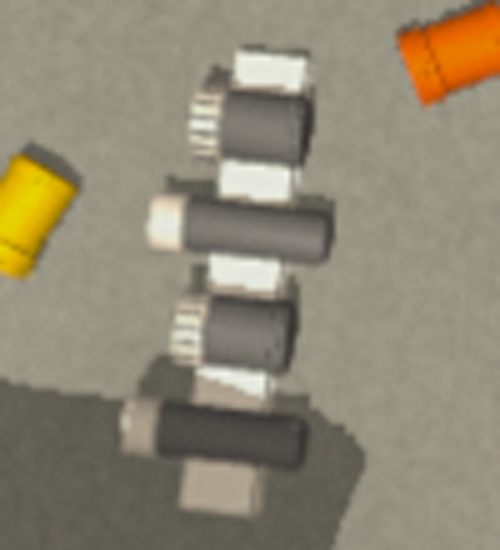

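View pics/c2.png

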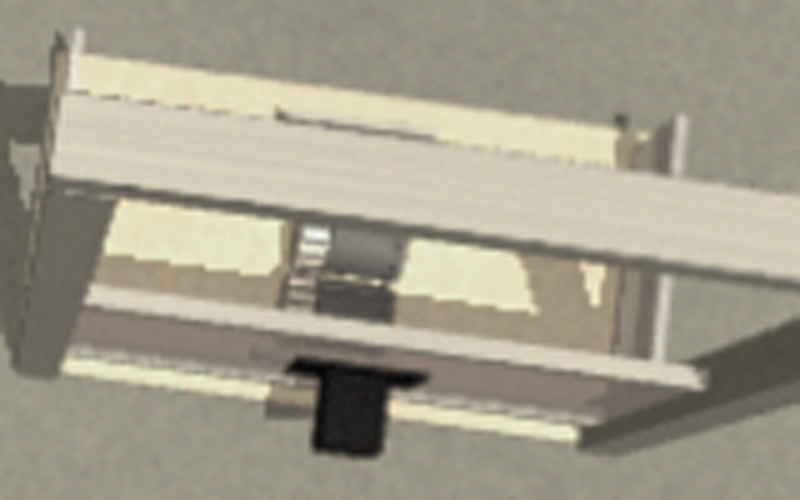

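The crop confirms it. The pots are the short, fat cylinders with ribbed caps in notch 1, at pixel (255,180), and notch 3, at (251,221). The cylinders in notches 2 and 4 are slim tubes. In the second crop the handle's front end is at about (395,185). I'll look at the bay in the scene camera.

Run:
```python
import cv2,numpy as np
s=cv2.imread('pics/scene0.png')
cv2.imwrite('pics/c3.png',cv2.resize(s[125:350,200:400],None,fx=2.66*1.5/1.5,fy=2.66,interpolation=cv2.INTER_CUBIC))
from h import *
c=load('top')
P=lambda u,v,z:pt(c,205+(u+.5)/5-.5,155+(v+.5)/5-.5,z)
for q in[(237,50),(308,55),(180,510),(258,516)]:print(P(*q,.025).round(4))
for q in[(190,124),(310,127),(171,330),(295,337),(148,222),(330,234),(122,428),(305,442)]:print(P(*q,.042).round(4))
Q=lambda u,v,z:pt(c,325+(u+.5)/5-.5,95+(v+.5)/5-.5,z)
print('handle front',Q(313,452,.087).round(4),Q(382,455,.087).round(4))
print('sash bottom..frame top',[Q(*q,.46).round(4) for q in[(57,92),(50,180)]])
for q in [(78,52),(620,128),(62,370),(578,438)]:print('floor',Q(*q,.006).round(4))
```

```text
[0.6115 0.2564 0.025 ]
[0.6085 0.2155 0.025 ]
[0.3494 0.2864 0.025 ]
[0.3461 0.2421 0.025 ]
[0.5669 0.2793 0.042 ]
[0.565  0.2115 0.042 ]
[0.451  0.2887 0.042 ]
[0.4471 0.2191 0.042 ]
[0.5116 0.3024 0.042 ]
[0.5047 0.1999 0.042 ]
[0.3964 0.3157 0.042 ]
[0.3887 0.2132 0.042 ]
handle front [ 0.5456 -0.1193  0.087 ] [ 0.544  -0.1566  0.087 ]
sash bottom..frame top [array([0.6285, 0.0355, 0.46  ]), array([0.5984, 0.038 , 0.46  ])]
floor [0.7923 0.0011 0.006 ]
floor [ 0.7479 -0.3217  0.006 ]
floor [0.6023 0.0116 0.006 ]
floor [ 0.5623 -0.2911  0.006 ]
```

View pics/c3.png

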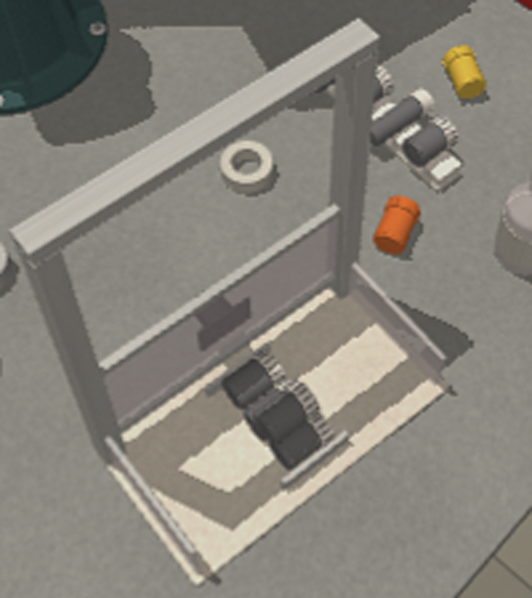

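The scene crop shows the bay with the floor's back corners at (200,580) and (450,390) in the crop, the handle at about (220,320), and the pyramid's end faces at about (298,445), (285,415) and (243,383). I'll fit the bay and rack poses.

```bash
cat > fit.py <<'E'
from h import *
from scipy.optimize import least_squares
T,S=load('top'),load('scene')
C2=lambda u,v:(325+(u+.5)/5-.5,95+(v+.5)/5-.5)
C1=lambda u,v:(205+(u+.5)/5-.5,155+(v+.5)/5-.5)
C3=lambda u,v:(200+(u+.5)/2.66-.5,125+(v+.5)/2.66-.5)
def fit(obs,x0):
    def w(p,l):
        c,s=np.cos(p[2]),np.sin(p[2]); return np.array([p[0]+c*l[0]-s*l[1],p[1]+s*l[0]+c*l[1],l[2]])
    f=lambda p:np.concatenate([px(c,w(p,l))-uv for c,l,uv in obs])
    r=least_squares(f,x0,loss='soft_l1'); print(r.x.round(4)); print(f(r.x).reshape(-1,2).round(1).tolist()); return r.x
bay=fit([(T,(-.133,.018,.087),C2(313,452)),(T,(-.133,-.018,.087),C2(382,455)),
 (S,(.095,-.18,.003),C3(202,578)),(S,(.095,.18,.003),C3(448,388)),
 (T,(.095,.18,.006),C2(78,52)),(S,(.0445,-.031,.028),C3(298,447)),(S,(.02225,-.031,.066),C3(283,417)),(S,(-.0445,-.031,.028),C3(243,383))],[.66,-.15,-.13])
rack=fit([(T,(.132,.02,.025),C1(237,50)),(T,(.132,-.02,.025),C1(308,55)),(T,(-.132,.022,.02),C1(180,510)),(T,(-.132,-.022,.02),C1(258,516)),
 (T,(.087,.031,.042),C1(190,124)),(T,(.087,-.031,.042),C1(310,127)),(T,(-.029,.031,.042),C1(171,330)),(T,(-.029,-.031,.042),C1(295,337))],[.48,.25,-.1])
np.savez('poses.npz',bay=bay,rack=rack)
for n,p,l in[('handle',bay,(-.116,0)),('gapf',bay,(-.02225,0)),('top',bay,(0,0)),('A',rack,(.087,0)),('C',rack,(-.029,0))]:
    c,s=np.cos(p[2]),np.sin(p[2]);print(n,round(p[0]+c*l[0]-s*l[1],4),round(p[1]+s*l[0]+c*l[1],4))
from scipy.spatial.transform import Rotation as R
print(R.from_rotvec(env.sense()['tcp_rot']).as_matrix().round(3))
E
python3 fit.py
```

```text
[ 0.6756 -0.1461 -0.1291]
[[-3.0, -0.1], [-3.6, 1.0], [0.3, 0.9], [1.8, -2.8], [-6.4, -0.2], [-5.5, 1.2], [-4.8, 1.8], [-3.4, 3.3]]
[ 0.4786  0.2513 -0.1026]
[[-0.5, -0.1], [-0.8, 0.2], [0.3, -0.2], [-0.0, 0.2], [2.1, -0.5], [-0.0, 1.1], [1.3, -0.7], [-1.6, 0.2]]
handle 0.5606 -0.1312
gapf 0.6535 -0.1433
top 0.6756 -0.1461
A 0.5651 0.2424
C 0.4497 0.2543
[[-0.943  0.331 -0.   ]
 [ 0.331  0.943 -0.001]
 [ 0.    -0.001 -1.   ]]
```

```bash
python3 - <<'E'
s=open('fit.py').read()
a=s.index(" (S,(.095,-.18"); b=s.index("(S,(.0445,-.031")
s=s[:a]+" (T,(.02225,.031,.066),C2(300,240)),(T,(.02225,-.031,.066),C2(404,255)),"+s[b:]
s+='''
for z,p,q in[(.46,(55,183),(790,283)),(.46,(70,93),(700,177)),(.2,(85,290),(705,370)),(.006,(62,358),(578,430)),(.006,(78,52),(620,128)),(.006,(62,372),(578,440))]:
    d=pt(T,*C2(*p),z)-pt(T,*C2(*q),z); print('yaw',np.arctan2(-d[0],d[1]).round(4))
for z,p,q in[(.46,(12,238),(365,22)),(.46,(30,258),(380,40)),(.2,(105,368),(338,210)),(.028,(285,480),(347,434))]:
    d=pt(S,*C3(*q),z)-pt(S,*C3(*p),z); print('yawS',np.arctan2(-d[0],d[1]).round(4))
'''
open('fit.py','w').write(s)
E
python3 fit.py
```

```text
[ 0.6765 -0.1387 -0.0092]
[[0.1, 0.7], [-0.4, 0.2], [-3.8, -11.7], [-2.4, -14.4], [-1.3, -0.6], [-1.2, 0.5], [-2.0, 3.8]]
[ 0.4786  0.2513 -0.1026]
[[-0.5, -0.1], [-0.8, 0.2], [0.3, -0.2], [-0.0, 0.2], [2.1, -0.5], [-0.0, 1.1], [1.3, -0.7], [-1.6, 0.2]]
handle 0.5605 -0.1376
gapf 0.6542 -0.1385
top 0.6765 -0.1387
A 0.5651 0.2424
C 0.4497 0.2543
[[-0.943  0.331 -0.   ]
 [ 0.331  0.943 -0.001]
 [ 0.    -0.001 -1.   ]]
yaw -0.1327
yaw -0.1296
yaw -0.1272
yaw -0.139
yaw -0.1368
yaw -0.1314
yawS -0.1347
yawS -0.135
yawS -0.1379
yawS -0.1568
```

```bash
sed -i 's/(T,(.02225,.031,.066),C2(300,240)),(T,(.02225,-.031,.066),C2(404,255)),/(T,(0,.031,.028),C2(300,245)),(T,(0,-.031,.028),C2(404,255)),/; s/w(p,l))-uv for c,l,uv in obs\])/w(p,l))-uv for c,l,uv in obs]+[[800*(p[2]-x0[2])]])/; s/f(r.x).reshape/f(r.x)[:-1].reshape/; s/-.15,-.13\])/-.15,-.133])/' fit.py; python3 fit.py | head -9
python3 - <<'E'
from h import *
s=cv2.imread('pics/scene0.png')
cv2.imwrite('pics/c4.png',cv2.resize(s[245:315,265:345],None,fx=7,fy=7,interpolation=cv2.INTER_CUBIC))
E
```

```text
[ 0.6738 -0.1482 -0.1328]
[[-2.4, 0.5], [-3.0, 1.6], [-2.6, -2.2], [-2.1, -1.3], [-6.5, 1.3], [-5.8, 1.9], [-4.3, 3.4]]
[ 0.4786  0.2514 -0.1   ]
[[-0.6, -0.1], [-1.0, 0.2], [0.4, -0.2], [0.1, 0.2], [2.1, -0.5], [-0.1, 1.0], [1.3, -0.6], [-1.5, 0.2]]
handle 0.5589 -0.1329
gapf 0.6518 -0.1453
top 0.6738 -0.1482
A 0.5651 0.2427
C 0.4497 0.2543
```

View pics/c4.png

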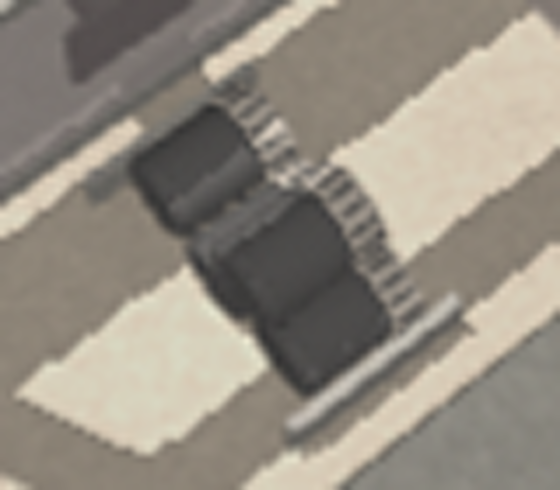

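```bash
python3 - <<'E'
s=open('fit.py').read()
a=s.index("(S,(.0445,-.031"); b=s.index("],[.66")
s=s[:a]+"(S,(.02225,0,.066),C4(305,243)),(S,(-.0445,0,.028),C4(211,154)),(S,(.07,0,.028),C4(374,365))"+s[b:]
s=s.replace(".018,.087",".018,.065").replace("C3=","C4=lambda u,v:(265+(u+.5)/7-.5,245+(v+.5)/7-.5)\nC3=")
open('fit.py','w').write(s)
E
python3 fit.py | head -9
```

```text
[ 0.6762 -0.1557 -0.1329]
[[-1.2, 0.4], [-2.0, 1.5], [0.0, -3.0], [0.5, -2.1], [-0.6, -0.0], [-1.0, 1.7], [-0.1, -0.2]]
[ 0.4786  0.2514 -0.1   ]
[[-0.6, -0.1], [-1.0, 0.2], [0.4, -0.2], [0.1, 0.2], [2.1, -0.5], [-0.1, 1.0], [1.3, -0.6], [-1.5, 0.2]]
handle 0.5612 -0.1403
gapf 0.6542 -0.1527
top 0.6762 -0.1557
A 0.5651 0.2427
C 0.4497 0.2543
```

```bash
sed -i 's/(T,(0,.031,.028),C2(300,245)),(T,(0,-.031,.028),C2(404,255)),//' fit.py; python3 fit.py|head -9
cat > plan.py <<'E'
"plan.go([(frame, (x,y,z) in it, tilt deg, rows)], claw): rows in tool axes from the sensed pose"
from h import *
from scipy.spatial.transform import Rotation as R, Slerp
P=np.load('poses.npz')
POSE=dict(bay=P['bay'],rack=P['rack'],world=np.zeros(3))
def target(f,p,tilt,yaw=None):
    b=POSE[f]; Z=R.from_euler('z',b[2] if yaw is None else yaw)
    D=R.from_matrix([[-1,0,0],[0,1,0],[0,0,-1]])          # tool down, y along frame's y
    return Z.apply(p)*1+[b[0],b[1],0] if f!='world' else np.array(p), Z*D*R.from_euler('y',-tilt,degrees=True)
def go(ways,claw):
    s=env.sense(); p,r=np.array(s['ee_pos']),R.from_rotvec(s['tcp_rot']); rows=[]
    for w in ways:
        q,rq=target(*w[:3],*w[4:]); n=w[3]; sl=Slerp([0,1],R.concatenate([r,rq]))
        p0=p
        for i in range(n):
            pn=p0+(q-p0)*(i+1)/n; rn=sl((i+1)/n)
            rows.append(np.r_[np.round(r.inv().apply(pn-p),4),np.round(np.degrees((r.inv()*rn).as_rotvec()),1),claw].tolist())
            p,r=pn,rn
    print(str(rows).replace(' ','').replace('-0.0,','0,').replace('0.0,','0,'))
    print('max step',max(np.linalg.norm(x[:3]) for x in rows),max(np.linalg.norm(x[3:6]) for x in rows))
def where(f='bay'):
    s=env.sense(); b=POSE[f]; r=R.from_rotvec(s['tcp_rot']); Z=R.from_euler('z',b[2])
    print(s['time_s'],'in',f,Z.inv().apply(np.array(s['ee_pos'])-[b[0],b[1],0]).round(4),'z',Z.inv().apply(r.apply([0,0,1])).round(3),'y',Z.inv().apply(r.apply([0,1,0])).round(3),'q',np.round(s['joint_pos'],3),'F',np.round(s['contact_force'],1),'w',round(s['gripper_width'],4),round(s['grip_force'],1))
E
python3 -c "
from plan import *
go([('world',(.48,.32,.33),25,10,-.13),('world',(.45,-.13,.25),50,10,-.133)],.0912)"
```

```text
[ 0.6779 -0.1563 -0.1329]
[[-0.9, -0.2], [-1.8, 0.9], [-0.4, 0.5], [-0.7, 2.2], [0.1, 0.3]]
[ 0.4786  0.2514 -0.1   ]
[[-0.6, -0.1], [-1.0, 0.2], [0.4, -0.2], [0.1, 0.2], [2.1, -0.5], [-0.1, 1.0], [1.3, -0.6], [-1.5, 0.2]]
handle 0.5629 -0.141
gapf 0.6558 -0.1534
top 0.6779 -0.1563
A 0.5651 0.2427
C 0.4497 0.2543
[[-0.0347,-0.0239,-0.0116,-0.3,-2.5,-1.2,0.0912],[-0.0347,-0.0245,-0.0102,-0.3,-2.5,-1.2,0.0912],[-0.0346,-0.0252,-0.0089,-0.3,-2.5,-1.2,0.0912],[-0.0344,-0.0259,-0.0075,-0.3,-2.5,-1.2,0.0912],[-0.0342,-0.0265,-0.0061,-0.3,-2.5,-1.2,0.0912],[-0.0339,-0.0272,-0.0047,-0.3,-2.5,-1.2,0.0912],[-0.0335,-0.0279,-0.0034,-0.3,-2.5,-1.2,0.0912],[-0.033,-0.0285,-0.0021,-0.3,-2.5,-1.2,0.0912],[-0.0325,-0.0292,-0.0008,-0.3,-2.5,-1.2,0.0912],[-0.0319,-0.0299,0.0005,-0.3,-2.5,-1.2,0.0912],[0.0008,-0.045,0.0085,0,-2.5,0,0.0912],[0.0011,-0.045,0.0084,0,-2.5,0,0.0912],[0.0015,-0.045,0.0084,0,-2.5,0,0.0912],[0.0019,-0.045,0.0083,0,-2.5,0,0.0912],[0.0022,-0.045,0.0082,0,-2.5,0,0.0912],[0.0026,-0.045,0.0081,0,-2.5,0,0.0912],[0.0029,-0.045,0.008,0,-2.5,0,0.0912],[0.0032,-0.045,0.0079,0,-2.5,0,0.0912],[0.0036,-0.045,0.0078,0,-2.5,0,0.0912],[0.0039,-0.045,0.0076,0,-2.5,0,0.0912]]
max step 0.045812662005170576 2.7892651361962706
```

Request:
jog_arm(targets=[[-0.035,-0.024,-0.012,-0.3,-2.5,-1.2,0.091],[-0.035,-0.024,-0.01,-0.3,-2.5,-1.2,0.091],[-0.035,-0.025,-0.009,-0.3,-2.5,-1.2,0.091],[-0.034,-0.026,-0.008,-0.3,-2.5,-1.2,0.091],[-0.034,-0.026,-0.006,-0.3,-2.5,-1.2,0.091],[-0.034,-0.027,-0.005,-0.3,-2.5,-1.2,0.091],[-0.034,-0.028,-0.003,-0.3,-2.5,-1.2,0.091],[-0.033,-0.028,-0.002,-0.3,-2.5,-1.2,0.091],[-0.033,-0.029,-0.001,-0.3,-2.5,-1.2,0.091],[-0.032,-0.03,0,-0.3,-2.5,-1.2,0.091],[0.001,-0.045,0.008,0,-2.5,0,0.091],[0.001,-0.045,0.008,0,-2.5,0,0.091],[0.002,-0.045,0.008,0,-2.5,0,0.091],[0.002,-0.045,0.008,0,-2.5,0,0.091],[0.002,-0.045,0.008,0,-2.5,0,0.091],[0.003,-0.045,0.008,0,-2.5,0,0.091],[0.003,-0.045,0.008,0,-2.5,0,0.091],[0.003,-0.045,0.008,0,-2.5,0,0.091],[0.004,-0.045,0.008,0,-2.5,0,0.091],[0.004,-0.045,0.008,0,-2.5,0,0.091]])

```text
time_s: 2.6
ee_pos: [0.4441, -0.0597, 0.2784]
tcp_rot: [0.146, 2.382, -0.037]
contact_force: [-0.1, 0.4, 0.7]
gripper_width: 0.0911
grip_force: 0.0
```

```bash
python3 -c "
from plan import *
where()
go([('bay',(-.19,-.003,.134),50,5),('bay',(-.1064,-.003,.064),50,5)],.0912)"
```

```text
2.6 in bay [-0.2445  0.0648  0.2784] z [ 0.685  0.022 -0.728] y [-0.016  1.     0.015] q [-0.245 -0.445  2.546  0.333  0.307 -1.973] F [-0.1  0.4  0.7] w 0.0911 0.0
[[0.0119,-0.0142,0.0282,0.3,-1.4,0,0.0912],[0.0125,-0.0141,0.028,0.3,-1.4,0,0.0912],[0.0132,-0.0139,0.0277,0.3,-1.4,0,0.0912],[0.0138,-0.0138,0.0275,0.3,-1.4,0,0.0912],[0.0145,-0.0137,0.0272,0.3,-1.4,0,0.0912],[0,0,0.0218,0,0,0,0.0912],[0,0,0.0218,0,0,0,0.0912],[0,0,0.0218,0,0,0,0.0912],[0,0,0.0218,0,0,0,0.0912],[0,0,0.0218,0,0,0,0.0912]]
max step 0.033749962962942644 1.4317821063276353
```

```bash
python3 -c "
from plan import *
go([('bay',(-.16,-.003,.19),15,8),('bay',(-.142,-.003,.139),15,3)],.0912)"
```

```text
[[-0.0001,-0.0088,0.0151,0.2,3.5,0,0.0912],[-0.0011,-0.0088,0.0151,0.2,3.5,0,0.0912],[-0.002,-0.0087,0.015,0.2,3.5,0,0.0912],[-0.0029,-0.0087,0.0149,0.2,3.5,0,0.0912],[-0.0038,-0.0086,0.0147,0.2,3.5,0,0.0912],[-0.0047,-0.0086,0.0145,0.2,3.5,0,0.0912],[-0.0056,-0.0086,0.0142,0.2,3.5,0,0.0912],[-0.0065,-0.0085,0.0138,0.2,3.5,0,0.0912],[-0.0014,0,0.018,0,0,0,0.0912],[-0.0014,0,0.018,0,0,0,0.0912],[-0.0014,0,0.018,0,0,0,0.0912]]
max step 0.018054362353736007 3.5057096285916205
```

Request:
jog_arm(targets=[[0,-0.009,0.015,0.2,3.5,0,0.091],[-0.001,-0.009,0.015,0.2,3.5,0,0.091],[-0.002,-0.009,0.015,0.2,3.5,0,0.091],[-0.003,-0.009,0.015,0.2,3.5,0,0.091],[-0.004,-0.009,0.015,0.2,3.5,0,0.091],[-0.005,-0.009,0.0145,0.2,3.5,0,0.091],[-0.006,-0.009,0.014,0.2,3.5,0,0.091],[-0.0065,-0.0085,0.014,0.2,3.5,0,0.091],[-0.001,0,0.018,0,0,0,0.091],[-0.001,0,0.018,0,0,0,0.091],[-0.001,0,0.018,0,0,0,0.091]])

```text
time_s: 3.98
ee_pos: [0.5365, -0.1424, 0.1378]
tcp_rot: [0.185, 2.872, -0.037]
contact_force: [0.4, -0.0, -0.0]
gripper_width: 0.0908
grip_force: 0.0
```

```bash
cat > fk.py <<'E'
"6-joint FK from pitch joints 2,3,5 and rolls 1,4,6; lengths fitted to the readings"
import numpy as np
from scipy.spatial.transform import Rotation as R
from scipy.optimize import least_squares
def fk(q,L):
    a,h,L1,L2,L3,e=L; z=np.array([0,0,1.]); ry=lambda t:R.from_euler('y',t)
    r1=R.from_euler('z',q[0]); r2=r1*ry(q[1]); r3=r2*ry(q[2]); r5=r3*R.from_euler('z',q[3])*ry(q[4]); r6=r5*R.from_euler('z',q[5])
    return r1.apply([a,0,h])+r2.apply([0,0,L1])+r3.apply([e,0,L2])+r6.apply([0,0,L3]), r6
D=[([1.19969,.37945,1.73475,0,1.02852,-.03334],[.23186,.66007,.21328]),([-.245,-.445,2.546,.333,.307,-1.973],[.4441,-.0597,.2784])]
def fit(D): return least_squares(lambda L:np.concatenate([fk(q,L)[0]-p for q,p in D]+[1e-3*(L-[.0,.3,.55,.57,.27,0])]),[0,.3,.55,.57,.27,0]).x
E
python3 -c "
from plan import *; from fk import *
where(); s=env.sense(); D.append((s['joint_pos'],s['ee_pos'])); print([list(map(float,np.round(x,5))) for x in D[-1]])
L=fit(D);print(L.round(4),[np.round(fk(q,L)[0]-p,4) for q,p in D]); p,r=fk(s['joint_pos'],L); print((r.inv()*R.from_rotvec(s['tcp_rot'])).as_rotvec().round(3))
go([('bay',(-.12,-.003,.058),15,5)],.0912)"
```

```text
3.975 in bay [-0.142  -0.0049  0.1378] z [ 0.261 -0.008 -0.965] y [-0.003  1.    -0.009] q [-0.322  0.174  2.2    0.085  0.508 -1.833] F [ 0.4 -0.  -0. ] w 0.0908 0.0
[[-0.32158, 0.17373, 2.20041, 0.08544, 0.50793, -1.83274], [0.53651, -0.14242, 0.13782]]
[-0.0133  0.353   0.6176  0.6094  0.3464  0.0721] [array([ 0.0218, -0.0082, -0.0098]), array([-0.0041, -0.015 ,  0.0093]), array([-0.0063, -0.0191,  0.0005])]
[ 0.    -0.     1.571]
[[-0.0001,0.0005,0.0166,-0.1,0,0.1,0.0912],[-0.0001,0.0005,0.0166,-0.1,0,0.1,0.0912],[-0.0001,0.0005,0.0166,-0.1,0,0.1,0.0912],[-0.0001,0.0004,0.0166,-0.1,0,0.1,0.0912],[-0.0001,0.0004,0.0166,-0.1,0,0.1,0.0912]]
max step 0.01660782947889338 0.14142135623730953
```

Request:
jog_arm(targets=[[0,0.0005,0.0165,-0.1,0,0,0.091],[0,0.0005,0.0165,-0.1,0,0,0.091],[0,0.0005,0.0165,-0.1,0,0.1,0.091],[0,0.0005,0.0165,-0.1,0,0.1,0.091],[0,0.0005,0.0165,-0.1,0,0.1,0.091],[0,0,0,0,0,0,0.091]])

```text
time_s: 4.72
ee_pos: [0.5577, -0.143, 0.0576]
tcp_rot: [0.191, 2.873, -0.023]
contact_force: [-0.8, 0.4, 0.4]
gripper_width: 0.0907
grip_force: 0.0
```

```bash
python3 -c "
from plan import *; where()
s=env.sense();print([list(map(float,np.round(s[k],5))) for k in('joint_pos','ee_pos')])
snap('scene','s1'); a=cv2.imread('pics/s1.png'); cv2.imwrite('pics/s1c.png',cv2.resize(a[130:330,180:400],None,fx=3,fy=3,interpolation=cv2.INTER_CUBIC))"
```

```text
4.725 in bay [-0.1208 -0.0027  0.0576] z [ 0.26   0.001 -0.966] y [-0.     1.     0.001] q [-0.314  0.356  2.172  0.137  0.359 -1.874] F [-0.8  0.4  0.4] w 0.0907 0.0
[[-0.31391, 0.35562, 2.17158, 0.13742, 0.35923, -1.87424], [0.55775, -0.14296, 0.05756]]
```

View pics/s1c.png

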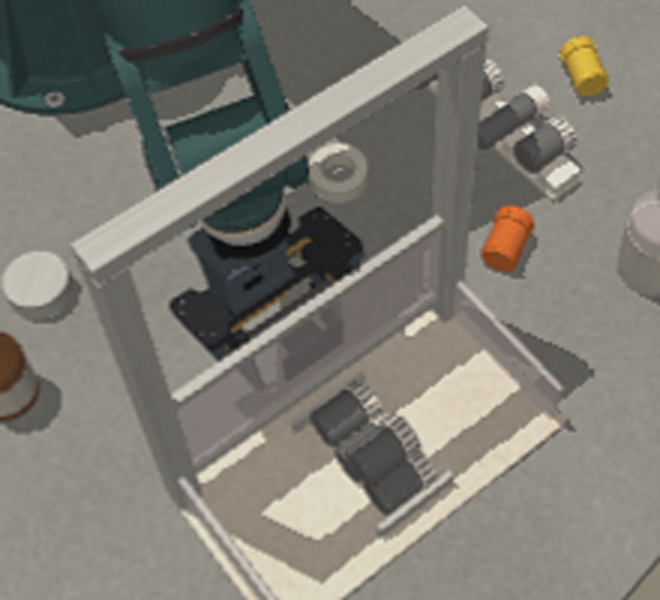

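The gripper stands in front of the sash with its fingers around the handle, at crop (290,350). I'll close it.

Request:
jog_arm(targets=[[0,0,0,0,0,0,0.03],[0,0,0,0,0,0,0.03],[0,0,0,0,0,0,0.03],[0,0,0,0,0,0,0.03],[0,0,0,0,0,0,0.03],[0,0,0,0,0,0,0.03]], force=40)

```text
time_s: 5.52
ee_pos: [0.5586, -0.1392, 0.0589]
tcp_rot: [0.191, 2.873, -0.017]
contact_force: [22.4, 77.6, 2.1]
gripper_width: 0.0384
grip_force: 40.0
```

```bash
python3 -c "
from plan import *; where()
go([('bay',(-.1205,-.003,.327),15,18)],.03)"
```

```text
5.525 in bay [-0.1205  0.0012  0.0589] z [ 0.26   0.005 -0.966] y [-0.001  1.     0.005] q [-0.308  0.353  2.172  0.143  0.362 -1.874] F [22.4 77.6  2.1] w 0.0384 40.0
[[-0.0039,-0.0002,-0.0144,0,0,0,0.03],[-0.0039,-0.0002,-0.0144,0,0,0,0.03],[-0.0039,-0.0002,-0.0144,0,0,0,0.03],[-0.0039,-0.0002,-0.0144,0,0,0,0.03],[-0.0039,-0.0002,-0.0144,0,0,0,0.03],[-0.0039,-0.0002,-0.0144,0,0,0,0.03],[-0.0039,-0.0002,-0.0144,0,0,0,0.03],[-0.0039,-0.0002,-0.0144,0,0,0,0.03],[-0.0039,-0.0002,-0.0144,0,0,0,0.03],[-0.0039,-0.0002,-0.0144,0,0,0,0.03],[-0.0039,-0.0002,-0.0144,0,0,0,0.03],[-0.0039,-0.0002,-0.0144,0,0,0,0.03],[-0.0039,-0.0002,-0.0144,0,0,0,0.03],[-0.0039,-0.0002,-0.0144,0,0,0,0.03],[-0.0039,-0.0002,-0.0144,0,0,0,0.03],[-0.0039,-0.0002,-0.0144,0,0,0,0.03],[-0.0039,-0.0002,-0.0144,0,0,0,0.03],[-0.0039,-0.0002,-0.0144,0,0,0,0.03]]
max step 0.014920120642943875 0.0
```

Request:
jog_arm(targets=[[0,0.002,0,0,0,0,0.03],[0,0.002,0,0,0,0,0.03],[0,0,0,0,0,0,0.03]])

```text
time_s: 5.9
ee_pos: [0.5589, -0.1376, 0.0589]
tcp_rot: [0.191, 2.872, -0.022]
contact_force: [8.3, 24.4, -1.0]
gripper_width: 0.0356
grip_force: 40.0
```

```bash
python3 -c "
from plan import *; where()"
```

```text
5.9 in bay [-0.1204  0.0028  0.0589] z [ 0.261  0.003 -0.965] y [-0.001  1.     0.003] q [-0.304  0.352  2.173  0.134  0.359 -1.861] F [ 8.3 24.4 -1. ] w 0.0356 40.0
```

Request:
jog_arm(targets=[[0,0.0015,0,0,0,0,0.03],[-0.0039,0,-0.0144,0,0,0,0.03],[-0.0039,0,-0.0144,0,0,0,0.03],[-0.0039,0,-0.0144,0,0,0,0.03],[-0.0039,0,-0.0144,0,0,0,0.03],[-0.0039,0,-0.0144,0,0,0,0.03],[-0.0039,0,-0.0144,0,0,0,0.03],[-0.0039,0,-0.0144,0,0,0,0.03]])

```text
time_s: 6.9
ee_pos: [0.5589, -0.1375, 0.1633]
tcp_rot: [0.192, 2.871, -0.023]
contact_force: [11.1, 3.9, -12.7]
gripper_width: 0.0361
grip_force: 40.0
```

```bash
python3 -c "
from plan import *; where()"
```

```text
6.9 in bay [-0.1204  0.0029  0.1633] z [ 0.261  0.002 -0.965] y [0.    1.    0.002] q [-0.303  0.161  2.152  0.085  0.569 -1.806] F [ 11.1   3.9 -12.7] w 0.0361 40.0
```

Request:
jog_arm(targets=[[-0.0039,0,-0.0144,0,0,0,0.03],[-0.0039,0,-0.0144,0,0,0,0.03],[-0.0039,0,-0.0144,0,0,0,0.03],[-0.0039,0,-0.0144,0,0,0,0.03],[-0.0039,0,-0.0144,0,0,0,0.03],[-0.0039,0,-0.0144,0,0,0,0.03],[-0.0039,0,-0.0144,0,0,0,0.03],[-0.0039,0,-0.0144,0,0,0,0.03],[-0.0039,0,-0.0144,0,0,0,0.03],[-0.0039,0,-0.0144,0,0,0,0.03],[-0.0037,0,-0.0138,0,0,0,0.03],[0,0,0,0,0,0,0.03],[0,0,0,0,0,0,0.03]])

```text
time_s: 8.52
ee_pos: [0.5551, -0.137, 0.3218]
tcp_rot: [0.192, 2.882, -0.021]
contact_force: [-3.2, 1.6, -26.4]
gripper_width: 0.0356
grip_force: 40.0
```

```bash
python3 -c "
from plan import *; where()
s=env.sense();print([list(map(float,np.round(s[k],5))) for k in('joint_pos','ee_pos')])"
```

```text
8.525 in bay [-0.1243  0.0029  0.3218] z [ 0.251  0.003 -0.968] y [-0.     1.     0.003] q [-0.304 -0.053  2.048  0.058  0.898 -1.772] F [ -3.2   1.6 -26.4] w 0.0356 40.0
[[-0.30396, -0.05308, 2.04778, 0.05787, 0.8978, -1.77214], [0.55505, -0.13695, 0.32185]]
```

Request:
jog_arm(targets=[[0,0,0,0,0,0,0.091],[0,0,0,0,0,0,0.091],[0,0,0,0,0,0,0.091],[0,0,0,0,0,0,0.091],[0.0193,0,-0.0052,0,0,0,0.091],[0.0193,0,-0.0052,0,0,0,0.091],[0.0193,0,-0.0052,0,0,0,0.091]])

```text
time_s: 9.4
ee_pos: [0.4989, -0.13, 0.327]
tcp_rot: [0.191, 2.871, -0.024]
contact_force: [0.5, 1.3, 0.4]
gripper_width: 0.0908
grip_force: 0.0
```

```bash
cat >> fk.py <<'E'
D+=[([-0.32158, 0.17373, 2.20041, 0.08544, 0.50793, -1.83274], [0.53651, -0.14242, 0.13782]),([-0.31391, 0.35562, 2.17158, 0.13742, 0.35923, -1.87424], [0.55775, -0.14296, 0.05756]),([-0.30396, -0.05308, 2.04778, 0.05787, 0.8978, -1.77214], [0.55505, -0.13695, 0.32185])]
def fk(q,L):
    a,h,L1,L2,L3,e,d=L; ry=lambda t:R.from_euler('y',t)
    r1=R.from_euler('z',q[0]); r2=r1*ry(q[1]); r3=r2*ry(q[2]); r5=r3*R.from_euler('z',q[3])*ry(q[4]); r6=r5*R.from_euler('z',q[5]+np.pi/2)
    return r1.apply([a,d,h])+r2.apply([0,0,L1])+r3.apply([e,0,L2])+r6.apply([0,0,L3]), r6
def fit(D): return least_squares(lambda L:np.concatenate([fk(q,L)[0]-p for q,p in D]+[1e-4*(L-[.0,.3,.55,.57,.27,0,.04])]),[0,.3,.55,.57,.27,0,.04]).x
E
python3 -c "
from plan import *; from fk import *
where(); s=env.sense(); D.append((s['joint_pos'],s['ee_pos'])); print([list(map(float,np.round(x,5))) for x in D[-1]])
L=fit(D);print(L.round(4),[np.round(1000*(fk(q,L)[0]-p),1) for q,p in D])
snap('scene','s2'); a=cv2.imread('pics/s2.png'); cv2.imwrite('pics/s2c.png',cv2.resize(a[100:340,180:420],None,fx=2.5,fy=2.5,interpolation=cv2.INTER_CUBIC))"
```

```text
9.4 in bay [-0.1809  0.0024  0.327 ] z [ 0.262  0.001 -0.965] y [-0.     1.     0.001] q [-0.327 -0.172  2.145  0.065  0.91  -1.798] F [0.5 1.3 0.4] w 0.0908 0.0
[[-0.32692, -0.17216, 2.14497, 0.06523, 0.9097, -1.79825], [0.49892, -0.12997, 0.32699]]
[-0.      0.3183  0.5508  0.6039  0.2689  0.0414  0.0233] [array([-0., -0., -0.]), array([-0. ,  0.1,  0. ]), array([ 0., -0., -0.]), array([ 0., -0., -0.]), array([ 0., -0., -0.]), array([ 0., -0.,  0.])]
```

View pics/s2c.png

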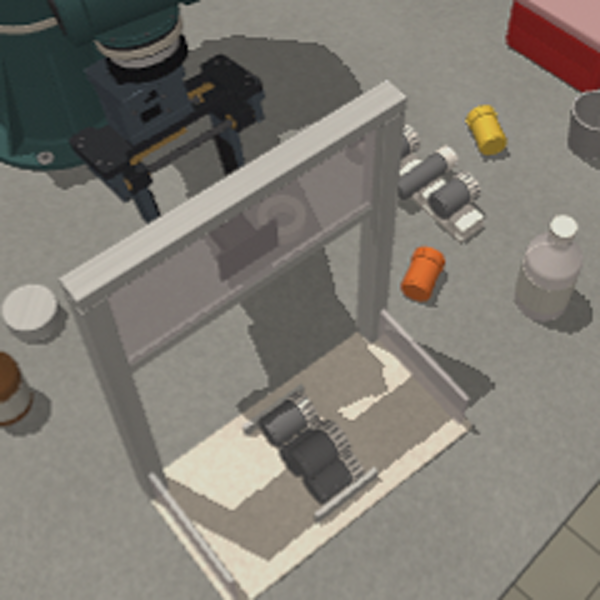

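The sash is fully up (lower edge from crop (135,360) to (370,205)), nothing has shifted and the front gap is open. With the FK now exact, I'll check which poses are feasible with the wrist flipped (j4 ≈ π).

```bash
cat >> fk.py <<'E'
L=fit(D+[([-0.32692,-0.17216,2.14497,0.06523,0.9097,-1.79825],[0.49892,-0.12997,0.32699])])
LO=np.array([-2.77,-.74,0,-1.06,.31,-3.08]);HI=np.array([2.77,2.19,2.66,4.2,2.87,3.08])
def ik(p,r,q0):
    f=lambda q:np.r_[10*(fk(q,L)[0]-p),(r.inv()*fk(q,L)[1]).as_rotvec()]
    s=least_squares(f,np.clip(q0,LO+.01,HI-.01),bounds=(LO,HI)); return s.x,np.abs(s.fun).max()
E
sed -i 's/^POSE=.*/B=P["bay"]; B=B+[-.002*np.sin(B[2]),.002*np.cos(B[2]),0]\nPOSE=dict(bay=B,rack=P["rack"],world=np.zeros(3))/' plan.py
cat > chk.py <<'E'
from plan import *; from fk import *
F=R.from_euler('z',np.pi)
o=9e-3
for t in(40,45,50,55,60):
  a=np.radians(t); dx,dz=o*np.sin(a),-o*np.cos(a)
  for n,f,p in[('A',"rack",(.087,0,.042)),('C','rack',(-.029,0,.042)),('Aup',"rack",(.087,0,.16)),('Cup',"rack",(-.029,0,.16)),('pre','bay',(-.20,0,.15)),('gap','bay',(-.02225,0,.066)),('top','bay',(0,0,.104)),('topup','bay',(0,0,.125)),('handle','bay',(-.125,0,.09))]:
    p=np.array(p)+[dx,0,dz]; q,r=target(f,p,t)
    b=min((ik(q,r*F,[np.arctan2(q[1],q[0]),.3,2.3,np.pi,.6,j6])for j6 in(-1.7,1.4)),key=lambda z:z[1])
    print(t,n,b[0].round(2),round(b[1],3))
E
python3 chk.py
```

```text
40 A [ 0.52  0.49  2.23  4.2   0.42 -2.11] 0.032
40 C [ 0.68  0.42  2.4   4.2   0.51 -1.94] 0.055
40 Aup [ 0.48  0.23  2.3   4.2   0.32 -2.19] 0.139
40 Cup [ 0.63  0.1   2.48  4.2   0.39 -2.07] 0.188
40 pre [-0.46  0.06  2.51  2.02  0.31 -0.71] 0.062
40 gap [-0.32  0.48  2.19  2.64  0.31 -1.22] 0.065
40 top [-0.33  0.43  2.16  2.43  0.31 -1.02] 0.107
40 topup [-0.35  0.39  2.16  2.22  0.31 -0.83] 0.109
40 handle [-0.36  0.31  2.37  2.58  0.31 -1.2 ] 0.037
45 A [ 0.55  0.51  2.24  4.19  0.52 -2.06] 0.0
45 C [ 0.72  0.45  2.4   4.2   0.62 -1.9 ] 0.028
45 Aup [ 0.51  0.25  2.31  4.2   0.41 -2.17] 0.101
45 Cup [ 0.67  0.13  2.48  4.2   0.5  -2.05] 0.156
45 pre [-0.42  0.06  2.53  2.39  0.31 -1.04] 0.014
45 gap [-0.31  0.48  2.19  2.75  0.33 -1.32] 0.0
45 top [-0.31  0.43  2.17  2.66  0.31 -1.23] 0.04
45 topup [-0.32  0.39  2.18  2.59  0.31 -1.16] 0.061
45 handle [-0.36  0.32  2.39  2.7   0.38 -1.32] 0.0
50 A [ 0.57  0.54  2.25  4.08  0.63 -1.94] 0.0
50 C [ 0.76  0.49  2.4   4.2   0.73 -1.85] 0.005
50 Aup [ 0.55  0.27  2.31  4.2   0.51 -2.15] 0.063
50 Cup [ 0.72  0.16  2.48  4.2   0.6  -2
[... 450 characters left out ...]
 0.095
55 pre [-0.44  0.13  2.58  2.66  0.56 -1.33] 0.0
55 gap [-0.32  0.53  2.24  2.87  0.6  -1.45] 0.0
55 top [-0.31  0.47  2.21  2.83  0.5  -1.4 ] 0.0
55 topup [-0.31  0.42  2.21  2.81  0.46 -1.38] 0.0
55 handle [-0.37  0.4   2.43  2.82  0.66 -1.45] 0.0
60 A [ 0.61  0.62  2.27  3.97  0.86 -1.79] 0.0
60 C [ 0.82  0.59  2.4   4.14  0.96 -1.72] 0.0
60 Aup [ 0.61  0.33  2.31  4.17  0.72 -2.07] 0.0
60 Cup [ 0.79  0.25  2.48  4.2   0.83 -1.94] 0.068
60 pre [-0.45  0.18  2.6   2.72  0.71 -1.4 ] 0.0
60 gap [-0.33  0.57  2.25  2.89  0.73 -1.48] 0.0
60 top [-0.32  0.5   2.22  2.87  0.64 -1.45] 0.0
60 topup [-0.32  0.45  2.23  2.86  0.6  -1.43] 0.0
60 handle [-0.38  0.45  2.44  2.84  0.81 -1.49] 0.0
```

```bash
cat >> fk.py <<'E'
def joint_rows(qa,qb,n,claw):
    "tool-axis rows that follow a straight joint path; prints joint steps too"
    Q=np.linspace(qa,qb,n+1); T=[fk(q,L) for q in Q]; rows=[]
    for (p,r),(pn,rn) in zip(T[:-1],T[1:]):
        rows.append(np.r_[np.round(r.inv().apply(pn-p),4),np.round(np.degrees((r.inv()*rn).as_rotvec()),1),claw].tolist())
    print(str(rows).replace(' ','')); print('steps',max(np.linalg.norm(x[:3]) for x in rows),max(np.linalg.norm(x[3:6]) for x in rows),'qmax/row',np.abs(Q[1]-Q[0]).round(3))
    print('path',[t[0].round(2).tolist() for t in T[::4]])
E
python3 -c "
from plan import *
go([('rack',(.087,0,.16),0,12),('rack',(.087,0,.033),0,6)],.0912)"
```

```text
[[0.0022,0.0315,0.0138,0,1.3,-0.2,0.0912],[0.0018,0.0315,0.0139,0,1.3,-0.2,0.0912],[0.0014,0.0315,0.0139,0,1.3,-0.2,0.0912],[0.001,0.0315,0.014,0,1.3,-0.2,0.0912],[0.0006,0.0315,0.014,0,1.3,-0.2,0.0912],[0.0002,0.0315,0.014,0,1.3,-0.2,0.0912],[-0.0002,0.0315,0.014,0,1.3,-0.2,0.0912],[-0.0006,0.0315,0.014,0,1.3,-0.2,0.0912],[-0.001,0.0315,0.014,0,1.3,-0.2,0.0912],[-0.0014,0.0315,0.014,0,1.3,-0.2,0.0912],[-0.0017,0.0315,0.014,0,1.3,-0.2,0.0912],[-0.0021,0.0314,0.0139,0,1.3,-0.2,0.0912],[0,0,0.0212,0,0,0,0.0912],[0,0,0.0212,0,0,0,0.0912],[0,0,0.0212,0,0,0,0.0912],[0,0,0.0212,0,0,0,0.0912],[0,0,0.0212,0,0,0,0.0912],[0,0,0.0212,0,0,0,0.0912]]
max step 0.034512896140428434 1.3152946437965907
```

Request:
jog_arm(targets=[[0.002,0.0315,0.014,0,1.3,-0.2,0.091],[0.002,0.0315,0.014,0,1.3,-0.2,0.091],[0.0015,0.0315,0.014,0,1.3,-0.2,0.091],[0.001,0.0315,0.014,0,1.3,-0.2,0.091],[0.0005,0.0315,0.014,0,1.3,-0.2,0.091],[0,0.0315,0.014,0,1.3,-0.2,0.091],[0,0.0315,0.014,0,1.3,-0.2,0.091],[-0.0005,0.0315,0.014,0,1.3,-0.2,0.091],[-0.001,0.0315,0.014,0,1.3,-0.2,0.091],[-0.0015,0.0315,0.014,0,1.3,-0.2,0.091],[-0.002,0.0315,0.014,0,1.3,-0.2,0.091],[-0.002,0.0315,0.014,0,1.3,-0.2,0.091],[0,0,0.021,0,0,0,0.091],[0,0,0.021,0,0,0,0.091],[0,0,0,0,0,0,0.091]])

```text
time_s: 11.32
ee_pos: [0.5641, 0.2412, 0.1149]
tcp_rot: [-0.144, -3.128, 0.008]
contact_force: [0.3, -1.2, 0.5]
gripper_width: 0.0908
grip_force: 0.0
```

```bash
python3 -c "
from plan import *
where('rack')
go([('rack',(.087,0,.033),0,5)],.0912)
c=snap('top','t2'); cv2.imwrite('pics/t2c.png',cv2.resize(c['frame'][120:280,180:340],None,fx=3.7,fy=3.7,interpolation=cv2.INTER_CUBIC))"
```

```text
11.325 in rack [ 0.0861 -0.0016  0.1149] z [-0.01  -0.006 -1.   ] y [-0.008  1.    -0.006] q [ 3.660e-01  3.840e-01  1.945e+00 -1.000e-03  8.250e-01 -1.112e+00] F [ 0.3 -1.2  0.5] w 0.0908 0.0
[[-0.0003,0.0004,0.0164,-0.1,-0.1,0.1,0.0912],[-0.0003,0.0004,0.0164,-0.1,-0.1,0.1,0.0912],[-0.0003,0.0004,0.0164,-0.1,-0.1,0.1,0.0912],[-0.0002,0.0004,0.0164,-0.1,-0.1,0.1,0.0912],[-0.0002,0.0003,0.0164,-0.1,-0.1,0.1,0.0912]]
max step 0.016407620180879372 0.17320508075688776
```

View pics/t2c.png

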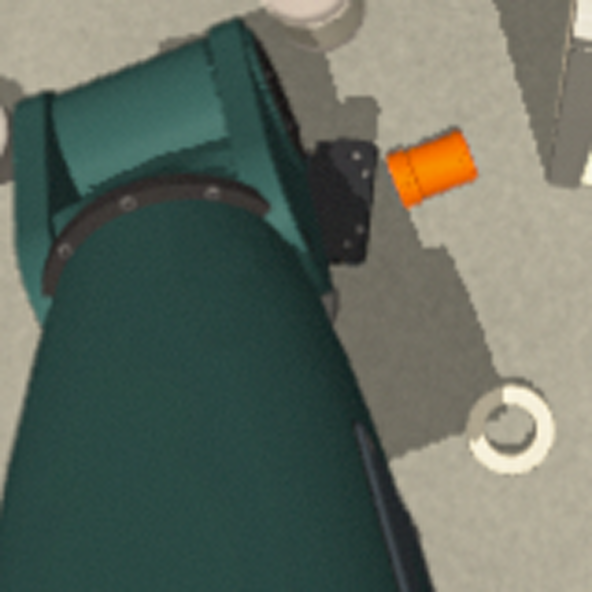

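The arm hides the pot from above. The orange pot at crop (430,165) clears the gripper. Next: descend and grip.

Request:
jog_arm(targets=[[0,0.0005,0.0165,-0.1,-0.1,0.1,0.091],[0,0.0005,0.0165,-0.1,-0.1,0.1,0.091],[-0.0005,0.0005,0.0165,-0.1,-0.1,0.1,0.091],[-0.0005,0,0.0165,-0.1,-0.1,0.1,0.091],[-0.0005,0,0.0165,-0.1,-0.1,0.1,0.091],[0,0,0,0,0,0,0.055],[0,0,0,0,0,0,0.055],[0,0,0,0,0,0,0.055],[0,0,0,0,0,0,0.055],[0,0,0,0,0,0,0.055]], force=25)

```text
time_s: 12.62
ee_pos: [0.567, 0.2438, 0.0348]
tcp_rot: [0.157, 3.136, 0.007]
contact_force: [0.4, -0.0, 3.6]
gripper_width: 0.0619
grip_force: 25.0
```

```bash
python3 -c "
from plan import *
where('rack')"
```

```text
12.625 in rack [0.0888 0.0013 0.0348] z [ 0.002  0.005 -1.   ] y [0.    1.    0.005] q [ 0.367  0.509  1.953  0.006  0.676 -1.108] F [ 0.4 -0.   3.6] w 0.0619 25.0
```

```bash
cat > flip.py <<'E'
import sys; from plan import *; from fk import *
n,t,x,z,claw=int(sys.argv[1]),float(sys.argv[2]),float(sys.argv[3]),float(sys.argv[4]),float(sys.argv[5])
s=env.sense(); F=R.from_euler('z',np.pi); a=np.radians(t); o=.0072
q,r=target('bay',(x+o*np.sin(a),0,z-o*np.cos(a)),t)
g,e=ik(q,r*F,[-.44,.13,2.58,2.66,.56,-1.33]); print(g.round(3),e)
joint_rows(s['joint_pos'],g,n,claw)
E
python3 -c "
from plan import *
go([('rack',(.0888,.001,.21),0,9)],.055)"
```

```text
[[0,0.0001,-0.0195,0,0,0,0.055],[0,0.0001,-0.0195,0,0,0,0.055],[0,0,-0.0195,0,0,0,0.055],[0,0,-0.0195,0,0,0,0.055],[0,0,-0.0195,0,0,0,0.055],[0,0,-0.0195,0,0,0,0.055],[0,0,-0.0195,0,0,0,0.055],[0,0,-0.0195,0,0,0,0.055],[0,0,-0.0195,0,0,0,0.055]]
max step 0.019500256408570633 0.0
```

Request:
jog_arm(targets=[[0,0,-0.01,0,0,0,0.055],[0,0,-0.02,0,0,0,0.055],[0,0,-0.02,0,0,0,0.055],[0,0,-0.02,0,0,0,0.055],[0,0,-0.02,0,0,0,0.055],[0,0,-0.02,0,0,0,0.055],[0,0,-0.02,0,0,0,0.055],[0,0,-0.02,0,0,0,0.055],[0,0,-0.02,0,0,0,0.055],[0,0,0,0,0,0,0.055]])

```text
time_s: 13.88
ee_pos: [0.5672, 0.2432, 0.2061]
tcp_rot: [0.157, 3.134, 0.008]
contact_force: [-0.6, 0.0, -0.8]
gripper_width: 0.0617
grip_force: 24.9
```

```bash
python3 -c "
from plan import *
where('rack')"; python3 flip.py 20 54 -.20 .15 .055;  python3 flip.py 24 54 -.20 .15 .055|tail -2
```

```text
13.875 in rack [0.089  0.0007 0.2061] z [ 0.003  0.006 -1.   ] y [0.    1.    0.006] q [ 0.366  0.258  1.914  0.004  0.964 -1.107] F [-0.6  0.  -0.8] w 0.0617 24.9
[-0.435  0.112  2.58   2.641  0.525 -1.31 ] 1.1102230246251565e-15
[[0.0128,-0.0016,0.0095,-5.4,2.8,6.2,0.055],[0.0092,-0.0023,0.0068,-5.4,2.4,6.4,0.055],[0.0056,-0.0026,0.0041,-5.4,2.0,6.7,0.055],[0.002,-0.0025,0.0014,-5.4,1.7,6.9,0.055],[-0.0014,-0.002,-0.0012,-5.4,1.3,7.0,0.055],[-0.0047,-0.0011,-0.0036,-5.4,0.9,7.2,0.055],[-0.0079,0.0001,-0.0059,-5.4,0.6,7.3,0.055],[-0.0108,0.0016,-0.008,-5.4,0.3,7.4,0.055],[-0.0136,0.0034,-0.0099,-5.4,-0.0,7.4,0.055],[-0.0161,0.0055,-0.0116,-5.5,-0.3,7.5,0.055],[-0.0183,0.0077,-0.013,-5.5,-0.5,7.5,0.055],[-0.0202,0.01,-0.0142,-5.5,-0.8,7.5,0.055],[-0.0219,0.0124,-0.0151,-5.5,-1.0,7.5,0.055],[-0.0233,0.0149,-0.0158,-5.6,-1.1,7.5,0.055],[-0.0245,0.0174,-0.0162,-5.6,-1.3,7.6,0.055],[-0.0253,0.0198,-0.0164,-5.6,-1.4,7.6,0.055],[-0.0259,0.0222,-0.0164,-5.6,-1.5,7.6,0.055],[-0.0262,0.0245,-0.0162,-5.6,-1.6,7.6,0.055],[-0.0262,0.0266,-0.0159,-5.6,-1.6,7.6,0.055],[-0.0261,0.0286,-0.0154,-5.6,-1.6,7.6,0.055]]
steps 0.04166929325054602 9.574967362868659 qmax/row [0.04  0.007 0.033 0.132 0.022 0.01 ]
path [[0.57, 0.24, 0.21], [0.54, 0.24, 0.18], [0.55, 0.21, 0.19], [0.58, 0.13, 0.2], [0.57, 0.0, 0.18], [0.49, -0.13, 0.15]]
steps 0.03477053350180293 8.062877898120497 qmax/row [0.033 0.006 0.028 0.11  0.018 0.008]
path [[0.57, 0.24, 0.21], [0.54, 0.24, 0.19], [0.54, 0.23, 0.19], [0.56, 0.18, 0.2], [0.58, 0.09, 0.2], [0.56, -0.02, 0.18], [0.49, -0.13, 0.15]]
```

```bash
cat > flip2.py <<'E'
from plan import *; from fk import *
s=env.sense(); F=R.from_euler('z',np.pi)
for p1,t,yaw in[((.44,.12,.17),60,0),((.44,.12,.2),60,.1),((.42,.1,.2),60,.1),((.46,.08,.17),57,0)]:
    q,r=target('world',p1,t,yaw); g,e=ik(q,r*F,[.1,.13,2.58,2.9,.56,-1.33]); print(p1,t,yaw,g.round(3),round(e,4))
    if e<.002: joint_rows(s['joint_pos'],g,20,.055)
E
python3 flip2.py
```

```text
(0.44, 0.12, 0.17) 60 0 [ 0.441  0.031  2.66   3.82   0.652 -1.903] 0.0153
(0.44, 0.12, 0.2) 60 0.1 [ 0.362 -0.131  2.66   3.767  0.437 -2.003] 0.0512
(0.42, 0.1, 0.2) 60 0.1 [ 0.346 -0.223  2.66   4.166  0.314 -2.409] 0.1481
(0.46, 0.08, 0.17) 57 0 [ 2.350e-01 -1.000e-03  2.653e+00  3.539e+00  5.280e-01 -1.789e+00] 0.0
[[0.0281,0.0242,0.0067,-7.3,3.6,4.4,0.055],[0.0248,0.0217,0.006,-7.2,3.2,4.8,0.055],[0.0214,0.0194,0.0049,-7.1,2.7,5.1,0.055],[0.0177,0.0172,0.0035,-7.0,2.2,5.4,0.055],[0.0139,0.0152,0.0018,-6.9,1.7,5.7,0.055],[0.01,0.0135,-0.0001,-6.8,1.2,5.9,0.055],[0.006,0.0122,-0.0022,-6.7,0.7,6.1,0.055],[0.002,0.0112,-0.0044,-6.6,0.2,6.3,0.055],[-0.0021,0.0106,-0.0066,-6.5,-0.3,6.4,0.055],[-0.0061,0.0105,-0.0087,-6.3,-0.8,6.5,0.055],[-0.0101,0.0107,-0.0108,-6.2,-1.2,6.6,0.055],[-0.0139,0.0114,-0.0127,-6.1,-1.6,6.7,0.055],[-0.0175,0.0125,-0.0143,-6.0,-2.0,6.7,0.055],[-0.0209,0.0139,-0.0156,-5.9,-2.4,6.7,0.055],[-0.024,0.0156,-0.0166,-5.8,-2.7,6.7,0.055],[-0.0268,0.0176,-0.0172,-5.7,-3.0,6.7,0.055],[-0.0292,0.0198,-0.0174,-5.6,-3.2,6.7,0.055],[-0.0312,0.0221,-0.0173,-5.5,-3.4,6.7,0.055],[-0.0327,0.0245,-0.0168,-5.4,-3.5,6.7,0.055],[-0.0337,0.0269,-0.0159,-5.2,-3.6,6.7,0.055]]
steps 0.04595769794060621 9.311283477587825 qmax/row [0.007 0.013 0.037 0.177 0.022 0.034]
path [[0.57, 0.24, 0.21], [0.49, 0.34, 0.21], [0.5, 0.38, 0.25], [0.53, 0.34, 0.27], [0.53, 0.22, 0.24], [0.46, 0.08, 0.17]]
```

```bash
sed -i 's/in\[((.44.*:$/in[((.5,.06,.165),57,0)]:/' flip2.py; python3 flip2.py
```

```text
(0.5, 0.06, 0.165) 57 0 [ 0.132  0.074  2.593  3.363  0.527 -1.691] 0.0
[[0.0244,0.0205,0.0078,-6.9,3.5,4.7,0.055],[0.0212,0.0183,0.0067,-6.9,3.1,5.0,0.055],[0.0177,0.0163,0.0053,-6.8,2.6,5.3,0.055],[0.0142,0.0145,0.0036,-6.7,2.1,5.6,0.055],[0.0106,0.0131,0.0018,-6.6,1.7,5.9,0.055],[0.0069,0.0119,-0.0002,-6.5,1.2,6.1,0.055],[0.0032,0.0111,-0.0022,-6.4,0.7,6.3,0.055],[-0.0005,0.0106,-0.0043,-6.3,0.3,6.4,0.055],[-0.0042,0.0105,-0.0063,-6.2,-0.2,6.6,0.055],[-0.0078,0.0107,-0.0082,-6.1,-0.6,6.7,0.055],[-0.0112,0.0113,-0.01,-6.1,-1.0,6.7,0.055],[-0.0145,0.0122,-0.0117,-6.0,-1.4,6.8,0.055],[-0.0177,0.0135,-0.013,-5.9,-1.8,6.8,0.055],[-0.0205,0.015,-0.0142,-5.8,-2.1,6.8,0.055],[-0.0231,0.0167,-0.015,-5.7,-2.4,6.8,0.055],[-0.0254,0.0186,-0.0155,-5.7,-2.6,6.8,0.055],[-0.0273,0.0207,-0.0157,-5.6,-2.8,6.8,0.055],[-0.0289,0.0228,-0.0157,-5.5,-3.0,6.8,0.055],[-0.03,0.025,-0.0153,-5.4,-3.1,6.8,0.055],[-0.0307,0.0271,-0.0147,-5.4,-3.2,6.8,0.055]]
steps 0.04350850491570585 9.25418824100742 qmax/row [0.012 0.009 0.034 0.168 0.022 0.029]
path [[0.57, 0.24, 0.21], [0.51, 0.33, 0.2], [0.52, 0.36, 0.23], [0.56, 0.31, 0.25], [0.56, 0.19, 0.23], [0.5, 0.06, 0.17]]
```

Request:
jog_arm(targets=[[0.0244,0.0205,0.0078,-6.9,3.5,4.7,0.055],[0.0212,0.0183,0.0067,-6.9,3.1,5.0,0.055],[0.0177,0.0163,0.0053,-6.8,2.6,5.3,0.055],[0.0142,0.0145,0.0036,-6.7,2.1,5.6,0.055],[0.0106,0.0131,0.0018,-6.6,1.7,5.9,0.055],[0.0069,0.0119,0,-6.5,1.2,6.1,0.055],[0.0032,0.0111,-0.0022,-6.4,0.7,6.3,0.055],[-0.0005,0.0106,-0.0043,-6.3,0.3,6.4,0.055],[-0.0042,0.0105,-0.0063,-6.2,-0.2,6.6,0.055],[-0.0078,0.0107,-0.0082,-6.1,-0.6,6.7,0.055],[-0.0112,0.0113,-0.01,-6.1,-1.0,6.7,0.055],[-0.0145,0.0122,-0.0117,-6.0,-1.4,6.8,0.055],[-0.0177,0.0135,-0.013,-5.9,-1.8,6.8,0.055],[-0.0205,0.015,-0.0142,-5.8,-2.1,6.8,0.055],[-0.0231,0.0167,-0.015,-5.7,-2.4,6.8,0.055],[-0.0254,0.0186,-0.0155,-5.7,-2.6,6.8,0.055],[-0.0273,0.0207,-0.0157,-5.6,-2.8,6.8,0.055],[-0.0289,0.0228,-0.0157,-5.5,-3.0,6.8,0.055],[-0.03,0.025,-0.0153,-5.4,-3.1,6.8,0.055],[-0.0307,0.0271,-0.0147,-5.4,-3.2,6.8,0.055]])

```text
time_s: 16.38
ee_pos: [0.4973, 0.0588, 0.1627]
tcp_rot: [2.763, -0.004, 1.484]
contact_force: [-0.2, 0.6, -0.3]
gripper_width: 0.0621
grip_force: 24.9
```

```bash
cat >> plan.py <<'E'
def place(ways,claw,o=.0072):
    "flipped wrist; ways give the pot's centre in the bay: [((x,y,z),tilt,rows)]"
    global target; t0=target
    def tf(f,p,t,yaw=None):
        a=np.radians(t); q,r=t0(f,np.array(p)+[o*np.sin(a),0,-o*np.cos(a)],t,yaw); return q,r*R.from_euler('z',np.pi)
    target=tf; go([('bay',p,t,n) for p,t,n in ways],claw); target=t0
def potpos(o=.0072):
    s=env.sense(); b=POSE['bay']; p=s['ee_pos']-o*R.from_rotvec(s['tcp_rot']).apply([0,0,1]); print('pot in bay',R.from_euler('z',-b[2]).apply(p-[b[0],b[1],0]).round(4))
E
python3 -c "
from plan import *
where()
place([((-.19,0,.15),54,8),((-.02225,0,.11),54,9)],.055)"
```

```text
16.375 in bay [-0.2075  0.1873  0.1627] z [ 0.827  0.105 -0.552] y [ 0.128 -0.992  0.004] q [ 0.134  0.073  2.595  3.38   0.521 -1.705] F [-0.2  0.6 -0.3] w 0.0621 24.9
[[-0.0019,0.0236,0.0011,-0.7,-0.3,0.5,0.055],[-0.0017,0.0236,0.0014,-0.7,-0.3,0.5,0.055],[-0.0014,0.0236,0.0018,-0.7,-0.3,0.5,0.055],[-0.0012,0.0236,0.0021,-0.7,-0.3,0.5,0.055],[-0.001,0.0235,0.0024,-0.7,-0.3,0.5,0.055],[-0.0007,0.0235,0.0027,-0.7,-0.3,0.5,0.055],[-0.0005,0.0235,0.003,-0.7,-0.3,0.5,0.055],[-0.0002,0.0235,0.0033,-0.7,-0.3,0.5,0.055],[0.0074,0,0.0177,0,0,0,0.055],[0.0074,0,0.0177,0,0,0,0.055],[0.0074,0,0.0177,0,0,0,0.055],[0.0074,0,0.0177,0,0,0,0.055],[0.0074,0,0.0177,0,0,0,0.055],[0.0074,0,0.0177,0,0,0,0.055],[0.0074,0,0.0177,0,0,0,0.055],[0.0074,0,0.0177,0,0,0,0.055],[0.0074,0,0.0177,0,0,0,0.055]]
max step 0.023731413780051117 0.9110433579144299
```

Request:
jog_arm(targets=[[-0.002,0.0236,0.001,-0.7,-0.3,0.5,0.055],[-0.0015,0.0236,0.0015,-0.7,-0.3,0.5,0.055],[-0.0015,0.0236,0.002,-0.7,-0.3,0.5,0.055],[-0.001,0.0236,0.002,-0.7,-0.3,0.5,0.055],[-0.001,0.0236,0.0025,-0.7,-0.3,0.5,0.055],[-0.0005,0.0236,0.0025,-0.7,-0.3,0.5,0.055],[-0.0005,0.0236,0.003,-0.7,-0.3,0.5,0.055],[0,0.0236,0.003,-0.7,-0.3,0.5,0.055],[0.0074,0,0.0177,0,0,0,0.055],[0.0074,0,0.0177,0,0,0,0.055],[0.0074,0,0.0177,0,0,0,0.055],[0.0074,0,0.0177,0,0,0,0.055],[0.0074,0,0.0177,0,0,0,0.055],[0.0074,0,0.0177,0,0,0,0.055],[0.0074,0,0.0177,0,0,0,0.055],[0.007,0,0.0165,0,0,0,0.055],[0,0,0,0,0,0,0.055]])

```text
time_s: 18.5
ee_pos: [0.6471, -0.1474, 0.1139]
tcp_rot: [2.74, -0.162, 1.407]
contact_force: [-0.6, 0.6, -1.8]
gripper_width: 0.0621
grip_force: 24.9
```

```bash
python3 -c "
from plan import *
where(); potpos()
place([((-.025,0,.090),54,3),((-.025,0,.072),54,4)],.055)
snap('scene','s3'); a=cv2.imread('pics/s3.png'); cv2.imwrite('pics/s3c.png',cv2.resize(a[190:330,220:380],None,fx=4.2,fy=4.2,interpolation=cv2.INTER_CUBIC))"
```

```text
18.5 in bay [-0.0317  0.0028  0.1139] z [ 0.813  0.009 -0.583] y [ 0.013 -1.     0.003] q [-0.326  0.39   2.281  2.787  0.494 -1.38 ] F [-0.6  0.6 -1.8] w 0.0621 24.9
pot in bay [-0.0376  0.0027  0.1181]
[[-0.0052,0.001,0.0089,-0.2,-0.1,0.2,0.055],[-0.0052,0.0009,0.0089,-0.2,-0.1,0.2,0.055],[-0.0051,0.0009,0.0089,-0.2,-0.1,0.2,0.055],[-0.0036,0,0.0026,0,0,0,0.055],[-0.0036,0,0.0026,0,0,0,0.055],[-0.0036,0,0.0026,0,0,0,0.055],[-0.0036,0,0.0026,0,0,0,0.055]]
max step 0.01035615758860399 0.30000000000000004
```

View pics/s3c.png

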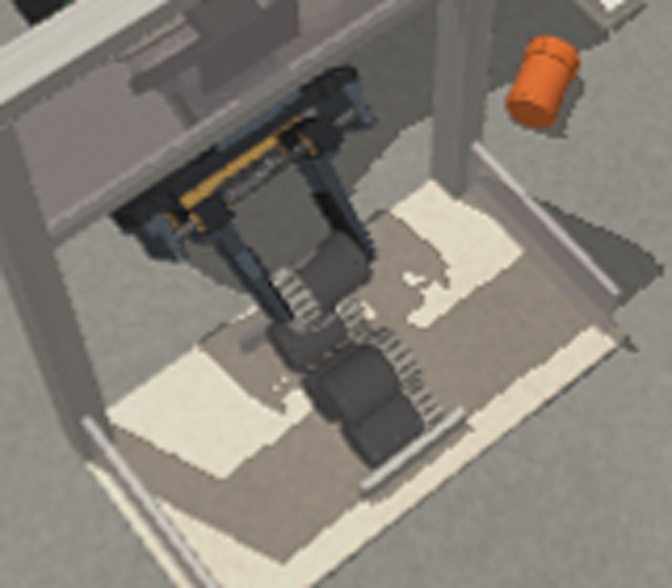

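The crop shows the held pot at (322,277), level and aligned, just before the front gap. The mid pot is at (357,377) and base_pot0 at (310,335). I'll compare these with the model's prediction.

```bash
python3 -c "
from plan import *
c=load('scene'); b=POSE['bay']
for n,l in[('held',(-.0376,.0027,.1181)),('mid',(.02225,0,.066)),('b2',(.0445,0,.028)),('lip',(.07,0,.028))]:
    u=px(c,R.from_euler('z',b[2]).apply(l)+[b[0],b[1],0]); print(n,((u+.5-[220,190])*4.2-.5).round(0))"
```

```text
held [320. 279.]
mid [373. 377.]
b2 [393. 422.]
lip [416. 449.]
```

```bash
python3 -c "
from plan import *
place([((-.024,0,.095),54,4),((-.024,0,.071),54,5)],.055)"
```

```text
[[-0.0025,0.0007,0.0063,-0.1,-0.1,0.1,0.055],[-0.0025,0.0007,0.0063,-0.1,-0.1,0.1,0.055],[-0.0025,0.0007,0.0063,-0.1,-0.1,0.1,0.055],[-0.0025,0.0007,0.0063,-0.1,-0.1,0.1,0.055],[-0.0039,0,0.0028,0,0,0,0.055],[-0.0039,0,0.0028,0,0,0,0.055],[-0.0039,0,0.0028,0,0,0,0.055],[-0.0039,0,0.0028,0,0,0,0.055],[-0.0039,0,0.0028,0,0,0,0.055]]
max step 0.006813956266369781 0.17320508075688776
```

Request:
jog_arm(targets=[[-0.0025,0.0007,0.0063,-0.2,-0.1,0.2,0.055],[-0.0025,0.0007,0.0063,-0.2,-0.1,0.2,0.055],[-0.0025,0.0007,0.0063,-0.1,-0.1,0.1,0.055],[-0.0025,0.0007,0.0063,-0.1,-0.1,0.1,0.055],[-0.0039,0,0.0028,0,0,0,0.055],[-0.0039,0,0.0028,0,0,0,0.055],[-0.0039,0,0.0028,0,0,0,0.055],[-0.0039,0,0.0028,0,0,0,0.055],[-0.0039,0,0.0028,0,0,0,0.055],[0,0,0,0,0,0,0.055]])

```text
time_s: 19.8
ee_pos: [0.6597, -0.1519, 0.0667]
tcp_rot: [2.741, -0.185, 1.393]
contact_force: [-0.1, -0.2, -1.1]
gripper_width: 0.062
grip_force: 24.9
```

```bash
python3 -c "
from plan import *
where(); potpos()
place([((-.0235,0,.066),54,3)],.055)"
```

```text
19.8 in bay [-0.0186 -0.      0.0667] z [ 0.808 -0.002 -0.589] y [-0.002 -1.     0.   ] q [-0.32   0.509  2.241  2.858  0.559 -1.439] F [-0.1 -0.2 -1.1] w 0.062 24.9
pot in bay [-0.0244  0.      0.0709]
[[-0.0011,0,0.0012,0,0,0,0.055],[-0.0011,0,0.0012,0,0,0,0.055],[-0.0011,0,0.0012,0,0,0,0.055]]
max step 0.0016278820596099706 0.0
```

Request:
jog_arm(targets=[[-0.0009,0,0.0012,0,0,0,0.055],[-0.0009,0,0.0012,0,0,0,0.055],[-0.0009,0,0.0006,0,0,0,0.055],[0,0,0,0,0,0,0.055]])

```text
time_s: 20.3
ee_pos: [0.6607, -0.152, 0.0632]
tcp_rot: [2.74, -0.185, 1.394]
contact_force: [-0.1, -0.1, -1.5]
gripper_width: 0.062
grip_force: 24.9
```

```bash
python3 -c "
from plan import *
where(); potpos()"
```

```text
20.3 in bay [-0.0176 -0.      0.0632] z [ 0.808 -0.002 -0.589] y [-0.002 -1.     0.   ] q [-0.319  0.518  2.238  2.862  0.566 -1.443] F [-0.1 -0.1 -1.5] w 0.062 24.9
pot in bay [-0.0235 -0.      0.0674]
```

Request:
jog_arm(targets=[[-0.0008,0,0.0006,0,0,0,0.055],[-0.0008,0,0.0006,0,0,0,0.055],[0,0,0,0,0,0,0.055]])

```text
time_s: 20.68
ee_pos: [0.6613, -0.1522, 0.0622]
tcp_rot: [2.738, -0.184, 1.398]
contact_force: [-4.9, 0.7, 8.3]
gripper_width: 0.0617
grip_force: 25.0
```

Request:
jog_arm(targets=[[-0.0008,0,0.0006,0,0,0,0.055],[0,0,0,0,0,0,0.055]])

```text
time_s: 20.92
ee_pos: [0.6618, -0.1521, 0.0619]
tcp_rot: [2.737, -0.184, 1.4]
contact_force: [-7.8, 3.2, 16.6]
gripper_width: 0.0618
grip_force: 25.0
```

Request:
jog_arm(targets=[[0.0012,0,-0.0009,0,0,0,0.055],[0,0,0,0,0,0,0.066],[0,0,0,0,0,0,0.07],[0,0,0,0,0,0,0.08],[0,0,0,0,0,0,0.09],[0,0,0,0,0,0,0.09],[0,0,-0.01,0,0,0,0.09],[0,0,-0.02,0,0,0,0.09],[0,0,-0.025,0,0,0,0.09],[0,0,-0.03,0,0,0,0.09],[0,0,-0.03,0,0,0,0.09],[0.005,0,-0.03,0,0,0,0.09]])

```text
time_s: 22.42
ee_pos: [0.5459, -0.1363, 0.1514]
tcp_rot: [2.741, -0.185, 1.393]
contact_force: [-0.2, -0.1, 1.6]
gripper_width: 0.09
grip_force: 0.0
```

```bash
python3 -c "
from plan import *
where()
snap('scene','s4'); a=cv2.imread('pics/s4.png'); cv2.imwrite('pics/s4c.png',cv2.resize(a[200:320,230:370],None,fx=4.2,fy=4.2,interpolation=cv2.INTER_CUBIC))"
```

```text
22.425 in bay [-0.1335  0.0004  0.1514] z [ 0.808 -0.002 -0.589] y [-0.002 -1.     0.   ] q [-0.38   0.175  2.471  2.695  0.47  -1.314] F [-0.2 -0.1  1.6] w 0.09 0.0
```

View pics/s4c.png

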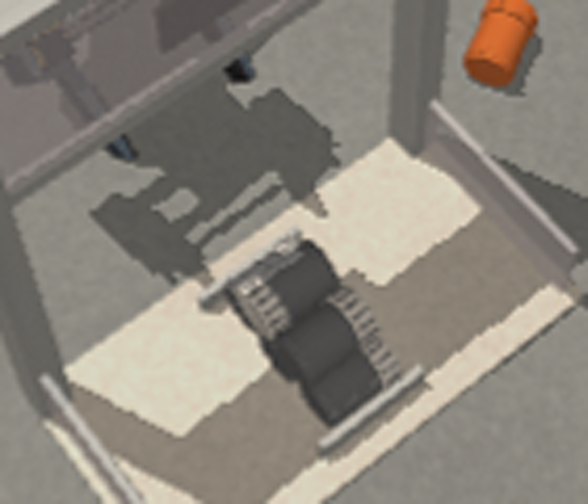

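The pot lies saddled in the front gap at crop (300,285), in line, with nothing else moved. I've now viewed 11 pictures, one over the limit of 10, so I'll view no more and work from readings and image code. Next is the second pot.

```bash
cat > back.py <<'E'
from plan import *; from fk import *
import plan
s=env.sense(); t0=target; F=R.from_euler('z',np.pi)
plan.target=lambda *a:(lambda q,r:(q,r*F))(*t0(*a))
go([('world',(.485,-.04,.16),55,4,-.07),('world',(.5,.06,.165),57,3,0)],.09)
qa,_=ik(*plan.target('world',(.5,.06,.165),57,0),[.132,.074,2.593,3.363,.527,-1.69])
q,r=t0('rack',(-.029,0,.14),0); g,e=ik(q,r,[.4,.2,2.1,0,.8,-1.1]); print(qa.round(3),g.round(3),e)
joint_rows(qa,g,20,.09)
E
python3 back.py
```

```text
[[-0.0092,-0.0218,-0.0155,0.8,0.3,-0.5,0.09],[-0.0089,-0.0221,-0.0153,0.8,0.3,-0.5,0.09],[-0.0086,-0.0223,-0.015,0.8,0.3,-0.5,0.09],[-0.0083,-0.0226,-0.0148,0.8,0.3,-0.5,0.09],[0.0029,-0.0336,0.0012,1.1,0.7,-0.7,0.09],[0.0033,-0.0335,0.0019,1.1,0.7,-0.7,0.09],[0.0037,-0.0334,0.0026,1.1,0.7,-0.7,0.09]]
max step 0.03374625905193048 1.4798648586948742
[ 0.132  0.074  2.593  3.363  0.527 -1.691] [ 0.469  0.201  2.137  0.     0.804 -1.001] 6.91841074948879e-10
[[0.0183,-0.0334,0.006,5.6,2.3,-6.8,0.09],[0.0182,-0.0322,0.0067,5.7,2.1,-6.8,0.09],[0.0178,-0.0308,0.0073,5.7,2.0,-6.7,0.09],[0.0171,-0.0293,0.0078,5.8,1.8,-6.7,0.09],[0.0162,-0.0277,0.0081,5.8,1.7,-6.7,0.09],[0.015,-0.026,0.0082,5.9,1.4,-6.8,0.09],[0.0135,-0.0243,0.0081,5.9,1.2,-6.8,0.09],[0.0118,-0.0226,0.0078,5.9,0.9,-6.8,0.09],[0.0099,-0.0209,0.0074,5.9,0.6,-6.8,0.09],[0.0078,-0.0193,0.0067,5.9,0.3,-6.8,0.09],[0.0054,-0.0178,0.0059,5.9,-0.0,-6.7,0.09],[0.0029,-0.0164,0.0048,5.9,-0.4,-6.7,0.09],[0.0002,-0.0152,0.0037,5.9,-0.8,-6.7,0.09],[-0.0026,-0.0141,0.0023,5.9,-1.2,-6.6,0.09],[-0.0055,-0.0132,0.0009,5.9,-1.6,-6.5,0.09],[-0.0085,-0.0126,-0.0006,5.9,-2.0,-6.4,0.09],[-0.0116,-0.0122,-0.0022,5.8,-2.4,-6.3,0.09],[-0.0148,-0.012,-0.0037,5.8,-2.8,-6.1,0.09],[-0.0179,-0.012,-0.0053,5.8,-3.2,-6.0,0.09],[-0.0211,-0.0123,-0.0067,5.8,-3.7,-5.8,0.09]]
steps 0.03855450687014425 9.118113840043893 qmax/row [0.017 0.006 0.023 0.168 0.014 0.034]
path [[0.5, 0.06, 0.16], [0.53, 0.2, 0.2], [0.49, 0.31, 0.21], [0.43, 0.35, 0.18], [0.41, 0.32, 0.14], [0.45, 0.25, 0.14]]
```

Request:
jog_arm(targets=[[-0.009,-0.022,-0.0155,0.8,0.3,-0.5,0.09],[-0.009,-0.022,-0.0155,0.8,0.3,-0.5,0.09],[-0.0085,-0.0225,-0.015,0.8,0.3,-0.5,0.09],[-0.0085,-0.0225,-0.015,0.8,0.3,-0.5,0.09],[0.003,-0.0335,0.001,1.1,0.7,-0.7,0.09],[0.0033,-0.0335,0.002,1.1,0.7,-0.7,0.09],[0.0037,-0.0335,0.0025,1.1,0.7,-0.7,0.09],[0,0,0,0,0,0,0.09]])

```text
time_s: 23.48
ee_pos: [0.5026, 0.0612, 0.164]
tcp_rot: [-2.753, 0.0, -1.503]
contact_force: [-0.1, 0.5, 0.1]
gripper_width: 0.09
grip_force: 0.0
```

```bash
sed -i 's/joint_rows(qa/joint_rows(s["joint_pos"]/; /^go/d' back.py; python3 -c "
from plan import *
where()"; python3 back.py
```

```text
23.475 in bay [-0.2026  0.1904  0.164 ] z [ 0.833  0.116 -0.541] y [ 0.135 -0.991 -0.005] q [ 0.131  0.085  2.589  3.349  0.538 -1.676] F [-0.1  0.5  0.1] w 0.09 0.0
[ 0.132  0.074  2.593  3.363  0.527 -1.691] [ 0.469  0.201  2.137  0.     0.804 -1.001] 6.91841074948879e-10
[[0.0178,-0.0339,0.006,5.7,2.2,-6.7,0.09],[0.0177,-0.0326,0.0067,5.8,2.1,-6.7,0.09],[0.0173,-0.0311,0.0073,5.8,1.9,-6.7,0.09],[0.0167,-0.0296,0.0077,5.9,1.8,-6.7,0.09],[0.0157,-0.0279,0.008,5.9,1.6,-6.7,0.09],[0.0146,-0.0262,0.0081,5.9,1.4,-6.7,0.09],[0.0132,-0.0245,0.008,5.9,1.1,-6.8,0.09],[0.0115,-0.0227,0.0077,5.9,0.8,-6.8,0.09],[0.0096,-0.021,0.0073,5.9,0.6,-6.8,0.09],[0.0075,-0.0193,0.0066,5.9,0.2,-6.8,0.09],[0.0052,-0.0178,0.0057,5.9,-0.1,-6.7,0.09],[0.0027,-0.0163,0.0047,5.9,-0.5,-6.7,0.09],[0.0001,-0.015,0.0035,5.9,-0.8,-6.7,0.09],[-0.0027,-0.014,0.0022,5.9,-1.2,-6.6,0.09],[-0.0056,-0.0131,0.0007,5.8,-1.6,-6.5,0.09],[-0.0086,-0.0124,-0.0008,5.8,-2.0,-6.4,0.09],[-0.0117,-0.012,-0.0024,5.8,-2.5,-6.3,0.09],[-0.0148,-0.0118,-0.0039,5.8,-2.9,-6.2,0.09],[-0.018,-0.0118,-0.0054,5.7,-3.3,-6.0,0.09],[-0.0211,-0.0121,-0.0069,5.7,-3.7,-5.8,0.09]]
steps 0.03875628981210663 9.10714005602198 qmax/row [0.017 0.006 0.023 0.167 0.013 0.034]
path [[0.5, 0.06, 0.16], [0.53, 0.2, 0.2], [0.49, 0.31, 0.2], [0.43, 0.35, 0.18], [0.4, 0.32, 0.14], [0.45, 0.25, 0.14]]
```

Request:
jog_arm(targets=[[0.0178,-0.0339,0.006,5.7,2.2,-6.7,0.09],[0.0177,-0.0326,0.0067,5.8,2.1,-6.7,0.09],[0.0173,-0.0311,0.0073,5.8,1.9,-6.7,0.09],[0.0167,-0.0296,0.0077,5.9,1.8,-6.7,0.09],[0.0157,-0.0279,0.008,5.9,1.6,-6.7,0.09],[0.0146,-0.0262,0.0081,5.9,1.4,-6.7,0.09],[0.0132,-0.0245,0.008,5.9,1.1,-6.8,0.09],[0.0115,-0.0227,0.0077,5.9,0.8,-6.8,0.09],[0.0096,-0.021,0.0073,5.9,0.6,-6.8,0.09],[0.0075,-0.0193,0.0066,5.9,0.2,-6.8,0.09],[0.0052,-0.0178,0.0057,5.9,-0.1,-6.7,0.09],[0.0027,-0.0163,0.0047,5.9,-0.5,-6.7,0.09],[0,-0.015,0.0035,5.9,-0.8,-6.7,0.09],[-0.0027,-0.014,0.0022,5.9,-1.2,-6.6,0.09],[-0.0056,-0.0131,0.0007,5.8,-1.6,-6.5,0.09],[-0.0086,-0.0124,-0.0008,5.8,-2.0,-6.4,0.09],[-0.0117,-0.012,-0.0024,5.8,-2.5,-6.3,0.09],[-0.0148,-0.0118,-0.0039,5.8,-2.9,-6.2,0.09],[-0.018,-0.0118,-0.0054,5.7,-3.3,-6.0,0.09],[-0.0211,-0.0121,-0.0069,5.7,-3.7,-5.8,0.09]])

```text
time_s: 25.98
ee_pos: [0.4509, 0.2508, 0.1398]
tcp_rot: [0.16, 3.133, -0.002]
contact_force: [0.1, -0.6, -1.1]
gripper_width: 0.0899
grip_force: 0.0
```

```bash
python3 -c "
from plan import *
where('rack')
go([('rack',(-.029,0.0015,.10),0,3),('rack',(-.029,.0015,.035),0,4)],.09)"
```

```text
25.975 in rack [-0.0275 -0.0033  0.1398] z [ 0.005 -0.001 -1.   ] y [ 0.002  1.    -0.001] q [ 0.464  0.199  2.14  -0.005  0.799 -1.001] F [ 0.1 -0.6 -1.1] w 0.0899 0.0
[[0.0006,0.0016,0.0133,0,0.1,0,0.09],[0.0006,0.0016,0.0133,0,0.1,0,0.09],[0.0005,0.0016,0.0133,0,0.1,0,0.09],[0,0,0.0162,0,0,0,0.09],[0,0,0.0162,0,0,0,0.09],[0,0,0.0162,0,0,0,0.09],[0,0,0.0162,0,0,0,0.09]]
max step 0.0162 0.1
```

Request:
jog_arm(targets=[[0.0006,0.0016,0.0133,0,0.1,0,0.09],[0.0006,0.0016,0.0133,0,0.1,0,0.09],[0.0006,0.0016,0.0133,0,0.1,0,0.09],[0,0,0.016,0,0,0,0.09],[0,0,0.016,0,0,0,0.09],[0,0,0.016,0,0,0,0.09],[0,0,0.016,0,0,0,0.09],[0,0,0,0,0,0,0.055],[0,0,0,0,0,0,0.055],[0,0,0,0,0,0,0.055],[0,0,0,0,0,0,0.055],[0,0,0,0,0,0,0.055]], force=25)

```text
time_s: 27.48
ee_pos: [0.4491, 0.2583, 0.0364]
tcp_rot: [-0.163, -3.136, -0.007]
contact_force: [-0.0, 0.6, 3.0]
gripper_width: 0.0619
grip_force: 24.9
```

```bash
python3 -c "
from plan import *
where('rack')"
```

```text
27.475 in rack [-0.03    0.004   0.0364] z [-0.002  0.004 -1.   ] y [0.004 1.    0.004] q [ 0.475  0.392  2.149  0.008  0.599 -0.999] F [-0.   0.6  3. ] w 0.0619 24.9
```

Request:
jog_arm(targets=[[0,0,-0.01,0,0,0,0.055],[0,0,-0.02,0,0,0,0.055],[0,0,-0.02,0,0,0,0.055],[0,0,-0.02,0,0,0,0.055],[0,0,-0.02,0,0,0,0.055],[0,0,-0.02,0,0,0,0.055],[0,0,-0.02,0,0,0,0.055],[0,0,-0.02,0,0,0,0.055],[0,0,0,0,0,0,0.055]])

```text
time_s: 28.6
ee_pos: [0.4497, 0.2579, 0.1876]
tcp_rot: [0.163, 3.137, 0.008]
contact_force: [-0.8, 0.1, -0.9]
gripper_width: 0.062
grip_force: 24.9
```

```bash
python3 -c "
from plan import *
where('rack')"; python3 flip2.py
```

```text
28.6 in rack [-0.0293  0.0036  0.1876] z [ 0.     0.005 -1.   ] y [0.004 1.    0.005] q [ 0.473  0.127  2.115  0.006  0.897 -0.997] F [-0.8  0.1 -0.9] w 0.062 24.9
(0.5, 0.06, 0.165) 57 0 [ 0.132  0.074  2.593  3.363  0.527 -1.691] 0.0
[[0.0209,0.0172,0.0069,-6.2,4.0,5.1,0.055],[0.0173,0.0162,0.0057,-6.2,3.5,5.4,0.055],[0.0137,0.0153,0.0042,-6.3,3.0,5.7,0.055],[0.0101,0.0147,0.0026,-6.3,2.5,5.9,0.055],[0.0066,0.0143,0.001,-6.3,2.1,6.1,0.055],[0.0031,0.0142,-0.0008,-6.3,1.6,6.2,0.055],[-0.0003,0.0144,-0.0025,-6.2,1.1,6.4,0.055],[-0.0035,0.0148,-0.0041,-6.2,0.6,6.5,0.055],[-0.0067,0.0154,-0.0057,-6.2,0.2,6.5,0.055],[-0.0096,0.0162,-0.0071,-6.2,-0.2,6.6,0.055],[-0.0124,0.0173,-0.0083,-6.2,-0.6,6.6,0.055],[-0.0149,0.0185,-0.0094,-6.1,-1.0,6.7,0.055],[-0.0173,0.0199,-0.0102,-6.1,-1.3,6.7,0.055],[-0.0193,0.0213,-0.0109,-6.0,-1.6,6.7,0.055],[-0.0211,0.0228,-0.0113,-6.0,-1.9,6.7,0.055],[-0.0226,0.0244,-0.0114,-5.9,-2.2,6.7,0.055],[-0.0238,0.0259,-0.0114,-5.9,-2.4,6.7,0.055],[-0.0248,0.0274,-0.0111,-5.8,-2.5,6.7,0.055],[-0.0254,0.0288,-0.0106,-5.7,-2.7,6.7,0.055],[-0.0257,0.0301,-0.01,-5.6,-2.8,6.7,0.055]]
steps 0.04082278775390039 9.244457799135654 qmax/row [0.017 0.003 0.024 0.168 0.018 0.035]
path [[0.45, 0.26, 0.19], [0.4, 0.33, 0.18], [0.43, 0.37, 0.21], [0.5, 0.32, 0.23], [0.54, 0.2, 0.22], [0.5, 0.06, 0.17]]
```

Request:
jog_arm(targets=[[0.0209,0.0172,0.0069,-6.2,4.0,5.1,0.055],[0.0173,0.0162,0.0057,-6.2,3.5,5.4,0.055],[0.0137,0.0153,0.0042,-6.3,3.0,5.7,0.055],[0.0101,0.0147,0.0026,-6.3,2.5,5.9,0.055],[0.0066,0.0143,0.001,-6.3,2.1,6.1,0.055],[0.0031,0.0142,-0.0008,-6.3,1.6,6.2,0.055],[0,0.0144,-0.0025,-6.2,1.1,6.4,0.055],[-0.0035,0.0148,-0.0041,-6.2,0.6,6.5,0.055],[-0.0067,0.0154,-0.0057,-6.2,0.2,6.5,0.055],[-0.0096,0.0162,-0.0071,-6.2,-0.2,6.6,0.055],[-0.0124,0.0173,-0.0083,-6.2,-0.6,6.6,0.055],[-0.0149,0.0185,-0.0094,-6.1,-1.0,6.7,0.055],[-0.0173,0.0199,-0.0102,-6.1,-1.3,6.7,0.055],[-0.0193,0.0213,-0.0109,-6.0,-1.6,6.7,0.055],[-0.0211,0.0228,-0.0113,-6.0,-1.9,6.7,0.055],[-0.0226,0.0244,-0.0114,-5.9,-2.2,6.7,0.055],[-0.0238,0.0259,-0.0114,-5.9,-2.4,6.7,0.055],[-0.0248,0.0274,-0.0111,-5.8,-2.5,6.7,0.055],[-0.0254,0.0288,-0.0106,-5.7,-2.7,6.7,0.055],[-0.0257,0.0301,-0.01,-5.6,-2.8,6.7,0.055]])

```text
time_s: 31.1
ee_pos: [0.4973, 0.0589, 0.1611]
tcp_rot: [-2.765, 0.013, -1.487]
contact_force: [0.5, 0.5, -0.5]
gripper_width: 0.0619
grip_force: 24.9
```

```bash
python3 -c "
from plan import *
where()
place([((-.19,0,.15),54,8),((-.05,0,.15),54,7),((-.0015,0,.135),54,4)],.055,.0056)"
```

```text
31.1 in bay [-0.2075  0.1874  0.1611] z [ 0.827  0.109 -0.551] y [ 0.126 -0.992 -0.006] q [ 0.131  0.079  2.596  3.363  0.527 -1.682] F [ 0.5  0.5 -0.5] w 0.0619 24.9
[[-0.0015,0.0236,0.0007,-0.8,-0.3,0.5,0.055],[-0.0013,0.0236,0.0011,-0.8,-0.3,0.5,0.055],[-0.0011,0.0236,0.0014,-0.8,-0.3,0.5,0.055],[-0.0009,0.0236,0.0017,-0.8,-0.3,0.5,0.055],[-0.0007,0.0236,0.002,-0.8,-0.3,0.5,0.055],[-0.0005,0.0235,0.0023,-0.8,-0.3,0.5,0.055],[-0.0003,0.0235,0.0027,-0.8,-0.3,0.5,0.055],[0,0.0235,0.003,-0.8,-0.3,0.5,0.055],[0.0118,0,0.0162,0,0,0,0.055],[0.0118,0,0.0162,0,0,0,0.055],[0.0118,0,0.0162,0,0,0,0.055],[0.0118,0,0.0162,0,0,0,0.055],[0.0118,0,0.0162,0,0,0,0.055],[0.0118,0,0.0162,0,0,0,0.055],[0.0118,0,0.0162,0,0,0,0.055],[0.0041,0,0.012,0,0,0,0.055],[0.0041,0,0.012,0,0,0,0.055],[0.0041,0,0.012,0,0,0,0.055],[0.0041,0,0.012,0,0,0,0.055]]
max step 0.023694936167881948 0.9899494936611666
```

Request:
jog_arm(targets=[[-0.0015,0.0236,0.0007,-0.8,-0.3,0.5,0.055],[-0.0013,0.0236,0.001,-0.8,-0.3,0.5,0.055],[-0.001,0.0236,0.0015,-0.8,-0.3,0.5,0.055],[-0.001,0.0236,0.0017,-0.8,-0.3,0.5,0.055],[-0.0007,0.0236,0.002,-0.8,-0.3,0.5,0.055],[-0.0005,0.0236,0.0023,-0.8,-0.3,0.5,0.055],[-0.0003,0.0236,0.0027,-0.8,-0.3,0.5,0.055],[0,0.0236,0.003,-0.8,-0.3,0.5,0.055],[0.0118,0,0.0162,0,0,0,0.055],[0.0118,0,0.0162,0,0,0,0.055],[0.0118,0,0.0162,0,0,0,0.055],[0.0118,0,0.0162,0,0,0,0.055],[0.0118,0,0.0162,0,0,0,0.055],[0.0118,0,0.0162,0,0,0,0.055],[0.0118,0,0.0162,0,0,0,0.055],[0.0041,0,0.012,0,0,0,0.055],[0.0041,0,0.012,0,0,0,0.055],[0.0041,0,0.012,0,0,0,0.055],[0.0041,0,0.012,0,0,0,0.055],[0,0,0,0,0,0,0.055]])

```text
time_s: 33.6
ee_pos: [0.684, -0.1542, 0.1344]
tcp_rot: [2.735, -0.181, 1.404]
contact_force: [-0.1, -0.2, -1.4]
gripper_width: 0.0621
grip_force: 24.9
```

```bash
python3 -c "
from plan import *
where();potpos(.0056)
place([((-.001,0,.125),54,3),((-.001,0,.107),54,6)],.055,.0056)"
```

```text
33.6 in bay [0.0058 0.001  0.1344] z [ 0.813 -0.    -0.583] y [ 0.    -1.     0.001] q [-0.31   0.383  2.214  2.785  0.42  -1.347] F [-0.1 -0.2 -1.4] w 0.0621 24.9
pot in bay [0.0013 0.001  0.1377]
[[-0.0039,0.0003,0.0019,0,-0.1,0,0.055],[-0.0039,0.0003,0.0019,0,-0.1,0,0.055],[-0.0039,0.0003,0.0019,0,-0.1,0,0.055],[-0.0024,0,0.0018,0,0,0,0.055],[-0.0024,0,0.0018,0,0,0,0.055],[-0.0024,0,0.0018,0,0,0,0.055],[-0.0024,0,0.0018,0,0,0,0.055],[-0.0024,0,0.0018,0,0,0,0.055],[-0.0024,0,0.0018,0,0,0,0.055]]
max step 0.0043485629810317795 0.1
```

Request:
jog_arm(targets=[[-0.004,0.0003,0.0016,0,-0.1,0,0.055],[-0.004,0.0003,0.0018,0,0,0,0.055],[-0.004,0.0003,0.0019,0,0,0,0.055],[-0.0024,0,0.0018,0,0,0,0.055],[-0.0024,0,0.0018,0,0,0,0.055],[-0.0024,0,0.0018,0,0,0,0.055],[-0.0024,0,0.0018,0,0,0,0.055],[-0.0024,0,0.0018,0,0,0,0.055],[-0.0024,0,0.0018,0,0,0,0.055],[0,0,0,0,0,0,0.055]])

```text
time_s: 34.85
ee_pos: [0.6809, -0.1547, 0.1037]
tcp_rot: [2.737, -0.182, 1.402]
contact_force: [0.1, -0.1, -1.2]
gripper_width: 0.0621
grip_force: 24.9
```

```bash
python3 -c "
from plan import *
where();potpos(.0056)"
```

```text
34.85 in bay [0.0028 0.     0.1037] z [ 0.812 -0.001 -0.584] y [-0.    -1.     0.001] q [-0.312  0.446  2.214  2.822  0.478 -1.392] F [ 0.1 -0.1 -1.2] w 0.0621 24.9
pot in bay [-0.0017  0.      0.107 ]
```

1 mm steps down to contact.

Request:
jog_arm(targets=[[-0.0008,0,0.0006,0,0,0,0.055],[-0.0008,0,0.0006,0,0,0,0.055],[0,0,0,0,0,0,0.055]])

```text
time_s: 35.22
ee_pos: [0.6819, -0.1549, 0.103]
tcp_rot: [2.734, -0.181, 1.406]
contact_force: [0.6, -0.3, 7.0]
gripper_width: 0.0624
grip_force: 24.9
```

Request:
jog_arm(targets=[[-0.0008,0,0.0006,0,0,0,0.055],[0,0,0,0,0,0,0.055]])

```text
time_s: 35.48
ee_pos: [0.6822, -0.155, 0.1027]
tcp_rot: [2.733, -0.181, 1.408]
contact_force: [-2.9, 1.2, 12.8]
gripper_width: 0.0618
grip_force: 25.0
```

Request:
jog_arm(targets=[[0.0012,0,-0.0009,0,0,0,0.055],[0,0,0,0,0,0,0.064],[0,0,0,0,0,0,0.067],[0,0,0,0,0,0,0.072],[0,0,0,0,0,0,0.08],[0,0,0,0,0,0,0.09],[0,0,0,0,0,0,0.09],[0,0,-0.01,0,0,0,0.09],[0,0,-0.02,0,0,0,0.09],[-0.005,0,-0.025,0,0,0,0.09],[-0.01,0,-0.028,0,0,0,0.09],[-0.01,0,-0.028,0,0,0,0.09],[-0.01,0,-0.028,0,0,0,0.09],[-0.01,0,-0.028,0,0,0,0.09]])

```text
time_s: 37.22
ee_pos: [0.5192, -0.1328, 0.1637]
tcp_rot: [2.737, -0.181, 1.402]
contact_force: [-0.1, 0.4, 0.3]
gripper_width: 0.0898
grip_force: 0.0
```

Run:
```python
from plan import *; from fk import *
import plan
where(); c=snap('scene','s5'); b=POSE['bay']
# compare with the picture before placing: dark body pixels around the predicted pot places
g=c['frame'].max(2)
for n,l in[('top',(0,0,.104)),('gap',(-.02225,0,.066)),('mid',(.02225,0,.066)),('b0',(-.0445,0,.028)),('b2',(.0445,0,.028))]:
    u=px(c,R.from_euler('z',b[2]).apply(l)+[b[0],b[1],0]); x,y=u.round().astype(int); print(n,u.round(1),g[y-2:y+3,x-2:x+3].mean().round())
old=cv2.imread('pics/s4.png'); d=(cv2.absdiff(c['frame'],old).max(2)>25).astype(np.uint8); d[:, :250]=0
sub=d[225:320,270:340]; n,_,st,ce=cv2.connectedComponentsWithStats(sub); print([(s[:2]+[270,225],s[2:5],k.round(1)+[270,225]) for s,k in zip(st[1:],ce[1:]) if s[4]>15])
```

```text
37.225 in bay [-0.1604  0.0003  0.1637] z [ 0.812 -0.001 -0.584] y [-0.    -1.     0.001] q [-0.403  0.103  2.521  2.637  0.463 -1.273] F [-0.1  0.4  0.3] w 0.0898 0.0
top [303.4 268.3] 77.0
gap [298.8 268.3] 95.0
mid [308.3 279.4] 77.0
b0 [294.5 268.3] 112.0
b2 [313.1 290.1] 77.0
[(array([276, 230]), array([ 35,  32, 174], dtype=int32), array([297.7, 244.5])), (array([277, 235]), array([15, 13, 48], dtype=int32), array([284.5, 240.8])), (array([270, 239]), array([ 6, 12, 31], dtype=int32), array([271.5, 245. ])), (array([274, 240]), array([22, 16, 47], dtype=int32), array([282.8, 247.8])), (array([305, 256]), array([11, 17, 78], dtype=int32), array([310.5, 262.9])), (array([270, 260]), array([11,  9, 41], dtype=int32), array([274.6, 264.5])), (array([294, 266]), array([10, 15, 63], dtype=int32), array([298.9, 273.6]))]
```

```bash
cat > unflip.py <<'E'
from plan import *; from fk import *
s=env.sense(); q,r=target('bay',(-.19,.001,.322),15); g,e=ik(q,r,[-.327,-.172,2.145,.065,.91,-1.798]); print(g.round(3),e)
joint_rows(s['joint_pos'],g,18,.09)
E
python3 unflip.py
```

```text
[-0.329 -0.184  2.164  0.064  0.906 -1.8  ] 4.440892098500626e-15
[[0.0238,-0.0166,0.0017,3.7,2.2,-9.6,0.09],[0.0234,-0.0136,0.0015,3.6,2.2,-9.6,0.09],[0.0224,-0.0108,0.0012,3.5,2.1,-9.7,0.09],[0.0209,-0.0082,0.0007,3.4,2.0,-9.7,0.09],[0.0189,-0.006,0.0001,3.4,1.9,-9.7,0.09],[0.0165,-0.0042,-0.0007,3.4,1.7,-9.7,0.09],[0.0139,-0.003,-0.0018,3.4,1.5,-9.6,0.09],[0.011,-0.0023,-0.0029,3.5,1.3,-9.6,0.09],[0.0081,-0.0022,-0.0043,3.6,1.1,-9.5,0.09],[0.0052,-0.0028,-0.0057,3.8,0.9,-9.4,0.09],[0.0025,-0.0039,-0.0072,4.0,0.7,-9.2,0.09],[-0.0,-0.0057,-0.0089,4.3,0.6,-9.0,0.09],[-0.0022,-0.0079,-0.0105,4.6,0.5,-8.8,0.09],[-0.0039,-0.0107,-0.0121,4.9,0.4,-8.6,0.09],[-0.005,-0.0139,-0.0137,5.2,0.4,-8.3,0.09],[-0.0056,-0.0174,-0.0152,5.5,0.5,-8.0,0.09],[-0.0055,-0.0211,-0.0165,5.8,0.6,-7.6,0.09],[-0.0048,-0.0248,-0.0176,6.1,0.7,-7.3,0.09]]
steps 0.030787010247830173 10.523782589924593 qmax/row [0.004 0.016 0.02  0.143 0.025 0.029]
path [[0.52, -0.13, 0.16], [0.57, -0.07, 0.23], [0.57, -0.02, 0.26], [0.54, -0.02, 0.28], [0.5, -0.08, 0.3]]
```

```bash
cat > back2.py <<'E'
from plan import *; from fk import *
import plan
s=env.sense(); t0=target; F=R.from_euler('z',np.pi)
plan.target=lambda *a:(lambda q,r:(q,r*F))(*t0(*a))
go([('world',(.49,-.04,.16),55,3,-.07),('world',(.5,.06,.165),57,3,0)],.09)
qa,_=ik(*plan.target('world',(.5,.06,.165),57,0),[.132,.074,2.593,3.363,.527,-1.69])
q,r=t0('world',(.45,.2,.25),10,-.1); g,e=ik(q,r,[.4,.2,2.1,0,.8,-1.1]); print(qa.round(3),g.round(3),e)
joint_rows(qa,g,20,.09)
E
python3 back2.py
```

```text
[[-0.0083,-0.0292,-0.0097,1.0,0.3,-0.7,0.09],[-0.0079,-0.0295,-0.0092,1.0,0.3,-0.7,0.09],[-0.0075,-0.0297,-0.0087,1.0,0.3,-0.7,0.09],[0.0019,-0.0335,-0.0001,1.1,0.7,-0.7,0.09],[0.0024,-0.0335,0.0005,1.1,0.7,-0.7,0.09],[0.0028,-0.0334,0.0012,1.1,0.7,-0.7,0.09]]
max step 0.03358958171814588 1.4798648586948742
[ 0.132  0.074  2.593  3.363  0.527 -1.691] [ 0.418 -0.073  2.197 -0.113  0.868 -0.986] 3.2495806680287245e-10
[[0.024,-0.0329,0.0029,5.7,3.1,-6.9,0.09],[0.0239,-0.0314,0.0035,5.7,2.9,-6.9,0.09],[0.0234,-0.0298,0.0041,5.7,2.8,-6.9,0.09],[0.0226,-0.0281,0.0044,5.8,2.6,-6.9,0.09],[0.0214,-0.0263,0.0046,5.8,2.3,-7.0,0.09],[0.0198,-0.0244,0.0046,5.8,2.0,-7.0,0.09],[0.0179,-0.0226,0.0044,5.8,1.7,-7.1,0.09],[0.0157,-0.0208,0.0039,5.8,1.3,-7.1,0.09],[0.0132,-0.0191,0.0032,5.8,0.9,-7.1,0.09],[0.0105,-0.0176,0.0022,5.8,0.5,-7.1,0.09],[0.0075,-0.0162,0.001,5.8,0.0,-7.0,0.09],[0.0042,-0.0151,-0.0004,5.9,-0.4,-7.0,0.09],[0.0008,-0.0142,-0.002,5.9,-0.9,-6.9,0.09],[-0.0027,-0.0137,-0.0037,5.9,-1.5,-6.7,0.09],[-0.0063,-0.0134,-0.0055,5.9,-2.0,-6.6,0.09],[-0.0099,-0.0135,-0.0073,5.9,-2.5,-6.4,0.09],[-0.0136,-0.0139,-0.0092,5.9,-3.0,-6.2,0.09],[-0.0173,-0.0147,-0.011,5.9,-3.5,-5.9,0.09],[-0.0209,-0.0158,-0.0126,5.9,-4.0,-5.6,0.09],[-0.0243,-0.0172,-0.014,6.0,-4.5,-5.3,0.09]]
steps 0.04082670694533175 9.471536306217699 qmax/row [0.014 0.007 0.02  0.174 0.017 0.035]
path [[0.5, 0.06, 0.16], [0.53, 0.2, 0.23], [0.49, 0.3, 0.26], [0.42, 0.34, 0.24], [0.4, 0.29, 0.22], [0.45, 0.2, 0.25]]
```

Request:
jog_arm(targets=[[-0.0083,-0.0292,-0.0097,1.0,0.3,-0.7,0.09],[-0.008,-0.0295,-0.009,1.0,0.3,-0.7,0.09],[-0.0075,-0.0297,-0.009,1.0,0.3,-0.7,0.09],[0.002,-0.0335,0,1.1,0.7,-0.7,0.09],[0.0024,-0.0335,0.0005,1.1,0.7,-0.7,0.09],[0.0028,-0.0335,0.001,1.1,0.7,-0.7,0.09],[0,0,0,0,0,0,0.09]])

```text
time_s: 38.15
ee_pos: [0.504, 0.0607, 0.1654]
tcp_rot: [-2.755, -0.003, -1.505]
contact_force: [-0.3, 0.4, 0.8]
gripper_width: 0.0902
grip_force: 0.0
```

Request:
jog_arm(targets=[[0.024,-0.0329,0.0029,5.7,3.1,-6.9,0.09],[0.0239,-0.0314,0.0035,5.7,2.9,-6.9,0.09],[0.0234,-0.0298,0.0041,5.7,2.8,-6.9,0.09],[0.0226,-0.0281,0.0044,5.8,2.6,-6.9,0.09],[0.0214,-0.0263,0.0046,5.8,2.3,-7.0,0.09],[0.0198,-0.0244,0.0046,5.8,2.0,-7.0,0.09],[0.0179,-0.0226,0.0044,5.8,1.7,-7.1,0.09],[0.0157,-0.0208,0.0039,5.8,1.3,-7.1,0.09],[0.0132,-0.0191,0.0032,5.8,0.9,-7.1,0.09],[0.0105,-0.0176,0.0022,5.8,0.5,-7.1,0.09],[0.0075,-0.0162,0.001,5.8,0,-7.0,0.09],[0.0042,-0.0151,-0.0004,5.9,-0.4,-7.0,0.09],[0.0008,-0.0142,-0.002,5.9,-0.9,-6.9,0.09],[-0.0027,-0.0137,-0.0037,5.9,-1.5,-6.7,0.09],[-0.0063,-0.0134,-0.0055,5.9,-2.0,-6.6,0.09],[-0.0099,-0.0135,-0.0073,5.9,-2.5,-6.4,0.09],[-0.0136,-0.0139,-0.0092,5.9,-3.0,-6.2,0.09],[-0.0173,-0.0147,-0.011,5.9,-3.5,-5.9,0.09],[-0.0209,-0.0158,-0.0126,5.9,-4.0,-5.6,0.09],[-0.0243,-0.0172,-0.014,6.0,-4.5,-5.3,0.09]])

```text
time_s: 40.65
ee_pos: [0.4548, 0.1963, 0.2508]
tcp_rot: [0.143, 2.957, -0.02]
contact_force: [-0.7, 0.7, 0.6]
gripper_width: 0.0902
grip_force: 0.0
```

```bash
python3 -c "
from plan import *
where()
go([('bay',(-.195,.001,.322),15,12),('bay',(-.123,.001,.322),15,5)],.09)"
```

```text
40.65 in bay [-0.2679  0.318   0.2508] z [ 0.181  0.002 -0.984] y [-0.036  0.999 -0.005] q [ 0.41  -0.07   2.194 -0.121  0.864 -0.992] F [-0.7  0.7  0.6] w 0.0902 0.0
[[-0.0061,-0.0266,-0.0048,0,-0.4,0.2,0.09],[-0.0062,-0.0266,-0.0047,0,-0.4,0.2,0.09],[-0.0063,-0.0266,-0.0047,0,-0.4,0.2,0.09],[-0.0064,-0.0266,-0.0046,0,-0.4,0.2,0.09],[-0.0065,-0.0266,-0.0046,0,-0.4,0.2,0.09],[-0.0066,-0.0266,-0.0045,0,-0.4,0.2,0.09],[-0.0068,-0.0265,-0.0045,0,-0.4,0.2,0.09],[-0.0069,-0.0265,-0.0044,0,-0.4,0.2,0.09],[-0.007,-0.0265,-0.0044,0,-0.4,0.2,0.09],[-0.0071,-0.0265,-0.0043,0,-0.4,0.2,0.09],[-0.0072,-0.0265,-0.0043,0,-0.4,0.2,0.09],[-0.0073,-0.0264,-0.0042,0,-0.4,0.2,0.09],[-0.0139,0,0.0037,0,0,0,0.09],[-0.0139,0,0.0037,0,0,0,0.09],[-0.0139,0,0.0037,0,0,0,0.09],[-0.0139,0,0.0037,0,0,0,0.09],[-0.0139,0,0.0037,0,0,0,0.09]]
max step 0.027795323347642495 0.447213595499958
```

Request:
jog_arm(targets=[[-0.006,-0.0266,-0.0048,0,-0.4,0.2,0.09],[-0.0062,-0.0266,-0.0047,0,-0.4,0.2,0.09],[-0.0063,-0.0266,-0.0047,0,-0.4,0.2,0.09],[-0.0064,-0.0266,-0.0046,0,-0.4,0.2,0.09],[-0.0065,-0.0266,-0.0046,0,-0.4,0.2,0.09],[-0.0066,-0.0266,-0.0045,0,-0.4,0.2,0.09],[-0.0068,-0.0265,-0.0045,0,-0.4,0.2,0.09],[-0.0069,-0.0265,-0.0044,0,-0.4,0.2,0.09],[-0.007,-0.0265,-0.0044,0,-0.4,0.2,0.09],[-0.0071,-0.0265,-0.0043,0,-0.4,0.2,0.09],[-0.0072,-0.0265,-0.0043,0,-0.4,0.2,0.09],[-0.0073,-0.0264,-0.0042,0,-0.4,0.2,0.09],[0,0,0,0,0,0,0.09]])

```text
time_s: 42.28
ee_pos: [0.4829, -0.1282, 0.3193]
tcp_rot: [0.206, 2.872, -0.015]
contact_force: [-0.0, 0.5, -0.7]
gripper_width: 0.0901
grip_force: 0.0
```

```bash
python3 -c "
from plan import *
where()
go([('bay',(-.123,.001,.322),15,5)],.09)"
```

```text
42.275 in bay [-1.970e-01  1.000e-04  3.193e-01] z [ 0.259  0.006 -0.966] y [0.009 1.    0.008] q [-0.337 -0.195  2.178  0.074  0.904 -1.803] F [-0.   0.5 -0.7] w 0.0901 0.0
[[-0.0144,0.0003,0.0033,0.1,0,-0.1,0.09],[-0.0144,0.0003,0.0033,0.1,0,-0.1,0.09],[-0.0144,0.0003,0.0033,0.1,0,-0.1,0.09],[-0.0144,0.0002,0.0033,0.1,0,-0.1,0.09],[-0.0144,0.0002,0.0033,0.1,0,-0.1,0.09]]
max step 0.014776332427229701 0.14142135623730953
```

Request:
jog_arm(targets=[[-0.0144,0.0003,0.0033,0.1,-0.1,-0.1,0.09],[-0.0144,0.0003,0.0033,0.1,0,-0.1,0.09],[-0.0144,0.0003,0.0033,0.1,0,-0.1,0.09],[-0.0144,0.0003,0.0033,0.1,0,-0.1,0.09],[-0.0144,0.0003,0.0033,0.1,0,-0.1,0.09],[0,0,0,0,0,0,0.03],[0,0,0,0,0,0,0.03],[0,0,0,0,0,0,0.03],[0,0,0,0,0,0,0.03],[0,0,0,0,0,0,0.03],[0,0,0,0,0,0,0.03]], force=25)

```text
time_s: 43.65
ee_pos: [0.5564, -0.1372, 0.3219]
tcp_rot: [0.188, 2.873, -0.036]
contact_force: [-5.0, -25.7, -1.5]
gripper_width: 0.0358
grip_force: 25.0
```

```bash
python3 -c "
from plan import *
where()
go([('bay',(-.123,.001,.06),15,18)],.03)" | cut -c1-400
```

```text
43.65 in bay [-0.123   0.0008  0.3219] z [ 0.261 -0.007 -0.965] y [-0.001  1.    -0.008] q [-0.299 -0.055  2.051  0.047  0.885 -1.764] F [ -5.  -25.7  -1.5] w 0.0358 25.0
[[0.0038,0.0001,0.014,0,0,0,0.03],[0.0038,0.0001,0.014,0,0,0,0.03],[0.0038,0.0001,0.014,0,0,0,0.03],[0.0038,0.0001,0.014,0,0,0,0.03],[0.0038,0.0001,0.014,0,0,0,0.03],[0.0038,0.0001,0.014,0,0,0,0.03],[0.0038,0.0001,0.014,0,0,0,0.03],[0.0038,0.0001,0.014,0,0,0,0.03],[0.0038,0.0001,0.014,0,0,0,0.03],[0.0038,0.0001,0.014,0,0,0,0.03],[0.0038,0.0001,0.014,0,0,0,0.03],[0.0038,0.0001,0.014,0,0,0,0.03],[0.
max step 0.014603081866510232 0.0
```

Request:
jog_arm(targets=[[0.0039,-0.001,0.0141,0,0,0,0.03],[0.0039,0,0.0141,0,0,0,0.03],[0.0039,0,0.0141,0,0,0,0.03],[0.0039,0,0.0141,0,0,0,0.03],[0.0039,0,0.0141,0,0,0,0.03],[0.0039,0,0.0141,0,0,0,0.03],[0.0039,0,0.0141,0,0,0,0.03],[0.0039,0,0.0141,0,0,0,0.03],[0.0039,0,0.0141,0,0,0,0.03],[0.0039,0,0.0141,0,0,0,0.03],[0.0039,0,0.0141,0,0,0,0.03],[0.0039,0,0.0141,0,0,0,0.03],[0.0039,0,0.0141,0,0,0,0.03],[0.0039,0,0.0141,0,0,0,0.03],[0.0039,0,0.0141,0,0,0,0.03],[0.0039,0,0.0141,0,0,0,0.03],[0.0039,0,0.0141,0,0,0,0.03]])

```text
time_s: 45.78
ee_pos: [0.5564, -0.1372, 0.0736]
tcp_rot: [0.19, 2.869, -0.03]
contact_force: [-0.5, -19.5, 3.4]
gripper_width: 0.0361
grip_force: 25.0
```

```bash
python3 -c "
from plan import *
where()"
```

```text
45.775 in bay [-0.1229  0.0009  0.0736] z [ 0.264 -0.003 -0.965] y [-0.     1.    -0.003] q [-0.302  0.32   2.179  0.112  0.381 -1.839] F [ -0.5 -19.5   3.4] w 0.0361 25.0
```

Request:
jog_arm(targets=[[0.0013,-0.001,0.0048,0,0,0,0.03],[0.0013,0,0.0048,0,0,0,0.03],[0.0008,0,0.0029,0,0,0,0.03],[0,0,0,0,0,0,0.03]])

```text
time_s: 46.28
ee_pos: [0.5564, -0.1372, 0.0606]
tcp_rot: [0.19, 2.869, -0.028]
contact_force: [9.8, -7.3, -10.3]
gripper_width: 0.0354
grip_force: 25.0
```

```bash
python3 -c "
from plan import *
where()"
```

```text
46.275 in bay [-0.1229  0.0008  0.0606] z [ 0.263 -0.002 -0.965] y [-0.001  1.    -0.002] q [-0.303  0.345  2.179  0.123  0.356 -1.851] F [  9.8  -7.3 -10.3] w 0.0354 25.0
```

Request:
jog_arm(targets=[[0.0005,0,0.0019,0,0,0,0.03],[0.0005,0,0.0019,0,0,0,0.03],[0,0,0,0,0,0,0.03]])

```text
time_s: 46.65
ee_pos: [0.5564, -0.1372, 0.0569]
tcp_rot: [0.19, 2.869, -0.028]
contact_force: [6.5, -7.4, -5.1]
gripper_width: 0.0356
grip_force: 25.0
```

Request:
jog_arm(targets=[[0.0005,0,0.0019,0,0,0,0.03],[0.0005,0,0.0019,0,0,0,0.03],[0,0,0,0,0,0,0.03]])

```text
time_s: 47.02
ee_pos: [0.5564, -0.1372, 0.0529]
tcp_rot: [0.19, 2.869, -0.028]
contact_force: [5.9, -6.5, -4.2]
gripper_width: 0.0358
grip_force: 25.0
```

Request:
jog_arm(targets=[[0.0005,0,0.0019,0,0,0,0.03],[0.0003,0,0.001,0,0,0,0.03],[0,0,0,0,0,0,0.03]])

```text
time_s: 47.4
ee_pos: [0.5567, -0.1372, 0.0511]
tcp_rot: [0.19, 2.869, -0.028]
contact_force: [-7.3, -3.7, 24.0]
gripper_width: 0.036
grip_force: 25.0
```

Run:
```python
from plan import *
where(); c=snap('scene','s6')
a=cv2.cvtColor(cv2.imread('pics/scene0.png'),6).astype(float); b=cv2.cvtColor(c['frame'],6).astype(float)
# sash top bar: row of the brightest edge per column, before and now
for u in(250,255,260,310,315,320):
    print(u,[int(150+np.argmax(np.diff(x[190:275,u])))+40 for x in(a,b)],a[195:265:1,u].argmax()+195,b[195:265,u].argmax()+195)
```

```text
47.4 in bay [-0.1227  0.0008  0.0511] z [ 0.264 -0.002 -0.964] y [-0.001  1.    -0.002] q [-0.303  0.365  2.179  0.13   0.337 -1.859] F [-7.3 -3.7 24. ] w 0.036 25.0
250 [252, 245] 253 259
255 [248, 206] 250 255
260 [195, 237] 247 251
310 [242, 216] 244 217
315 [238, 212] 241 262
320 [235, 257] 237 259
```

The sash is on its stop: +24 N at z = 0.051, as predicted. Release and retreat.

Request:
jog_arm(targets=[[0,0,-0.001,0,0,0,0.03],[0,0,0,0,0,0,0.09],[0,0,0,0,0,0,0.09],[0,0,0,0,0,0,0.09],[0,0,0,0,0,0,0.09],[0,0,0,0,0,0,0.09],[0.004,0,-0.015,0,0,0,0.09],[0.006,0,-0.025,0,0,0,0.09],[0.008,0,-0.03,0,0,0,0.09],[0.008,0,-0.03,0,0,0,0.09],[0.008,0,-0.03,0,0,0,0.09],[0.008,0,-0.03,0,0,0,0.09],[0,0,0,0,0,0,0.09],[0,0,0,0,0,0,0.09]])

```text
time_s: 49.2
ee_pos: [0.4732, -0.1254, 0.1938]
tcp_rot: [0.19, 2.872, -0.027]
contact_force: [-0.4, -0.6, 0.2]
gripper_width: 0.0903
grip_force: 0.0
```

Run:
```python
from plan import *
where(); c=snap('scene','s7')
a=cv2.imread('pics/scene0.png'); b=c['frame']
# where does the sash lie: shift of a strip on its top bar (left half) before/now
for x,y in((232,248),(318,232)):
    t=a[y-6:y+22,x-6:x+16]; m=cv2.matchTemplate(b[y-40:y+50,x-20:x+30],t,cv2.TM_CCOEFF_NORMED); _,v,_,l=cv2.minMaxLoc(m); print(round(v,2),l[0]-14,l[1]-34)
d=(cv2.absdiff(b,cv2.imread('pics/s5.png')).max(2)>30)[255:312,285:345]; print('changed px at stack',d.sum())
```

```text
49.2 in bay [-0.207   0.0015  0.1938] z [ 0.261 -0.001 -0.965] y [-0.001  1.    -0.001] q [-0.335 -0.038  2.297  0.088  0.626 -1.838] F [-0.4 -0.6  0.2] w 0.0903 0.0
0.99 1 4
0.69 2 -28
changed px at stack 994
```

Run:
```python
from plan import *
a=cv2.imread('pics/s5.png'); b=cv2.imread('pics/s7.png'); o=cv2.imread('pics/scene0.png')
def m(src,dst,x0,x1,y0,y1,n):
    t=src[y0:y1,x0:x1]; r=cv2.matchTemplate(dst[y0-12:y1+12,x0-12:x1+12],t,cv2.TM_CCOEFF_NORMED); _,v,_,l=cv2.minMaxLoc(r); print(n,round(v,2),l[0]-12,l[1]-12)
m(a,b,293,320,258,298,'stack s5->s7'); m(a,b,294,318,256,280,'top pot'); m(a,b,303,326,278,302,'back pot')
m(o,b,226,246,236,262,'sash corner left vs start'); m(o,b,310,332,200,222,'right end'); m(o,b,218,262,240,290,'left part')
```

```text
stack s5->s7 0.78 0 0
top pot 0.67 0 0
back pot 0.96 0 0
sash corner left vs start 0.99 1 4
right end 0.97 -1 5
left part 0.81 1 4
```

The stack hasn't shifted. The sash sits 4–5 px lower than at the start, when it was slightly open, and it reached its stop, so it is shut. Handing in.

```bash
python3 -c "
from cell import env
print(env.hand_in())"
```

```text
the job is handed in; nothing more can be done
None
```

The job is handed in with no verdict returned: by force readings and image checks, both pots are on their seats and the sash is shut on its stop, but I viewed 11 pictures, one over the limit of 10.

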